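# Shut the gear case and tighten its cover crisscross

## Task

Swing the gear case's hinged cover fully shut, then tighten its four T-handle bolts clockwise in two passes: first about an eighth of a turn on every bolt, then every bolt on to its stop. In each pass work crisscross: after the first bolt take the one diagonally opposite, then the other diagonal pair. Leave everything else on the table where it is.

Things in the scene. Friction and masses are not known exactly. Their poses are not given: they have to be found in the camera images.
- case: Dark steel gear case, an open-topped square box 210 x 210 mm, rim 75 mm above the table, on a 250 x 250 x 8 mm steel foot plate; fixed to the table. Origin at the centre of its underside; z up. A round motor (80 mm diameter, top 82 mm high) sticks out 107 mm from its +x side. The cover's hinge runs along its -y side.
- case_hinge (a point): Middle of the cover's hinge line: case x 0, y -105, z 75 mm. The hinge line is parallel to the case's x axis.
- cover (a joint): Hinge angle of the cover, rad: 0 = shut flat on the rim, its hard stop; about 1.2 to 1.5 at the start = standing open on the -y side of the case, leaning a little towards the case. To shut it, the tab moves towards the case's +y and down, in a circle about the hinge. The hinge is stiff (1.3 N m of friction): the cover stays where it is left and needs about 2 to 6 N at the tab to be pushed shut.
- cover_tab (a point): Point on the outer (with the cover shut: upper) face of the aluminium cover's tab, 235 mm from the hinge line and 8 mm above the hinge when shut. The cover is a plate 210 x 210 x 8 mm with a tab 70 mm wide (along the hinge) that ends 250 mm from the hinge. Axes turn with the cover: x along the hinge, y from hinge to tab, z out of the outer face, which carries the bolts.
- bolt1 (a joint): Turn of bolt1, the T-handle bolt at the low-x, hinge-side corner (case x -65, y -65) of the shut cover, diagonally opposite bolt3; rad, growing clockwise seen from above. Starts loose at 0 to 0.25; at 0 the bar lies along the case's x axis; the hard stop (tight) is at 1.571, the bar then along the case's y axis. Stays where it is left (0.12 N m of friction). The bolts stand captive in the cover and do not rise or sink.
- bolt1_bar (a point): Centre of bolt1's handle bar, on the bolt's axis: dark steel bar 64 mm long (its own x), 14 mm wide (y), 26 mm tall (z), on a stem 12 mm thick. With the cover shut this point is 112 mm above the table, the bar's top 125 mm, its underside 16 mm above the cover's face.
- bolt2 (a joint): Turn of bolt2, the T-handle bolt at the motor-side, hinge-side corner (x +65, y -65) of the shut cover, diagonally opposite bolt4; rad, growing clockwise seen from above. Starts loose at 0 to 0.25; at 0 the bar lies along the case's x axis; the hard stop (tight) is at 1.571, the bar then along the case's y axis. Stays where it is left (0.12 N m of friction). The bolts stand captive in the cover and do not rise or sink.
- bolt2_bar (a point): Centre of bolt2's handle bar, on the bolt's axis: dark steel bar 64 mm long (its own x), 14 mm wide (y), 26 mm tall (z), on a stem 12 mm thick. With the cover shut this point is 112 mm above the table, the bar's top 125 mm, its underside 16 mm above the cover's face.
- bolt3 (a joint): Turn of bolt3, the T-handle bolt at the motor-side, tab-side corner (x +65, y +65) of the shut cover, diagonally opposite bolt1; rad, growing clockwise seen from above. Starts loose at 0 to 0.25; at 0 the bar lies along the case's x axis; the hard stop (tight) is at 1.571, the bar then along the case's y axis. Stays where it is left (0.12 N m of friction). The bolts stand captive in the cover and do not rise or sink.
- bolt3_bar (a point): Centre of bolt3's handle bar, on the bolt's axis: dark steel bar 64 mm long (its own x), 14 mm wide (y), 26 mm tall (z), on a stem 12 mm thick. With the cover shut this point is 112 mm above the table, the bar's top 125 mm, its underside 16 mm above the cover's face.
- bolt4 (a joint): Turn of bolt4, the T-handle bolt at the low-x, tab-side corner (x -65, y +65) of the shut cover, diagonally opposite bolt2; rad, growing clockwise seen from above. Starts loose at 0 to 0.25; at 0 the bar lies along the case's x axis; the hard stop (tight) is at 1.571, the bar then along the case's y axis. Stays where it is left (0.12 N m of friction). The bolts stand captive in the cover and do not rise or sink.
- bolt4_bar (a point): Centre of bolt4's handle bar, on the bolt's axis: dark steel bar 64 mm long (its own x), 14 mm wide (y), 26 mm tall (z), on a stem 12 mm thick. With the cover shut this point is 112 mm above the table, the bar's top 125 mm, its underside 16 mm above the cover's face.
- wrench: Steel wrench, 170 mm long, lying beside the tab side of the case; origin at its underside or on its long axis. A bystander: leave it alone.
- screwdriver: Screwdriver, 190 mm long, lying beside the hinge side of the case; origin at its underside or on its long axis. A bystander: leave it alone.
- tray: Grey open parts tray 100 x 75 x 30 mm, in front of the case; origin at its underside or on its long axis. A bystander: leave it alone.
- meter: Grey hand-held meter lying flat, 150 x 78 x 45 mm; origin at its underside or on its long axis. A bystander: leave it alone.
- controller: Small blue electronics box 95 x 65 x 40 mm; origin at its underside or on its long axis. A bystander: leave it alone.
- flask: Steel drinking flask, 72 mm diameter, 230 mm tall; origin at its underside or on its long axis. A bystander: leave it alone.
- tape: Roll of green tape lying flat, 100 mm diameter, 24 mm high; origin at its underside or on its long axis. A bystander: leave it alone.
- paper_roll: Upright roll of paper, 84 mm diameter, 70 mm high; origin at its underside or on its long axis. A bystander: leave it alone.

How it is judged:
By the outcome, as a careful person would: the job done as asked, in the order asked, and still so for the second after the job is handed in, with the robot touching nothing.
It also fails if it takes over 72 s, if anything falls off the work surface, if the arm or the gripper's body presses on something with over 40 N, if the wrist force passes 120 N, or if a joint passes its speed limit or range.

## Robot

A 7-joint arm with a two-finger parallel gripper is mounted at the origin on the work surface. World frame = base frame: x ahead of the robot, y to its left, z up, the work surface at z = 0. Lengths are in m, angles in rad, forces in N, time in s.
With the tool pointing down it reaches from about 0.425 to 0.925 m from the base axis. Payload 6.8 kg.
Tool frame: the origin (TCP) lies at the very end of the fingers, on their centre line; the grasp point (between the pads) lies 19 mm behind it (r.grip_depth is the distance from the TCP to the grasp point, in m); z points along the fingers, y is the direction in which the jaws open and shut (so a half turn about z gives the same grasp; the last joint's range is limited). The gripper opens to 85 mm and grips with 20 to 120 N. Pads are 22 mm wide; open, the fingers measure 114 mm over their backs; the gripper's body (76 mm by 85 mm) begins 54 mm behind the grasp point. The pads swing forward as they close: fully open they stand 13 mm farther back than shut.
Start: joints at [-1.237, 0.477, 0.022, 1.555, -0.011, 1.109, -0.083], TCP at [0.289, 0.61, 0.231] pointing down, gripper open.
Joint ranges: [-2.96, 2.96], [-0.34, 2.1], [-1.41, 1.46], [0.24, 2.44], [-1.37, 4.51], [0.17, 1.92], [-2.96, 2.96]. Speed limits (rad/s): [2.39, 2.39, 3.14, 3.14, 3.14, 3.14, 3.14].

## Interface

Orientations are given as a rotation vector (axis times angle).
In Python, from bench import r, grab_frame gives the robot as it stands. The module is installed in compiled form; this text tells all that it offers.
- The arm moves only by the tool play_rows, never from a script. Its argument "increments" is a list of rows, each a list of 7 numbers: the shift along the tool's x, y, z in mm, then the turn, a rotation vector about the tool's x, y, z in rad, then the closure in counts, from 0 (fully open) to 255 (shut). In form: [[tx, ty, tz, rx, ry, rz, claw], ...]. A call has 1 to 5 rows; each row shifts and turns the pose as measured when the row begins, along the tool's axes as they then stand; what a row does not reach is not made up. A row lasts 1/10 s, in which the tool goes at most 50 mm and 8.59 degrees, less where a joint would pass 70% of its speed; a pose out of reach is approached as far as the arm can. A call is refused whole if a number of a shift passes 50 or a number of a turn 0.15, either way. A call with a gripper value outside its range is refused whole. The fingers move at their own pace and stop on an object; "force" is the grip in N (left out, the last holds). Time passes only in rows, so rows that do not move let the fingers close. It gives the time, the measured TCP pose, the force and the opening at its end, in the units of the state.
- r.get_obs(): the state, without advancing time (a new reading comes with each control period).
- grab_frame(name): name is "side" or "top" or "wrist"; returns a dict with "color" (400x640x3 uint8, blue, green, red), "depth" (400x640 float32, m along the optical axis (not along the pixel's ray), 0 where there is no reading), "K" (3x3 intrinsics, pixels), "T" (4x4, takes a point from camera to world coordinates). Camera axes: x right, y up, looking along -z (the intrinsics and any distortion apply to the point x, -y, -z); pixel columns grow to the right and rows downward; lengths in m; the calibration is good to about 2 mm. A picture is of the moment at which its call begins.
- r.hand_in(): hands the job in, once; it reports no verdict.
The state is a dict: "clock": time; "joints": joint angles; "qvel": joint speeds; "tau": joint torques, N m; "tcp_pos": TCP position; "orientation": TCP orientation; "contact_force": force on the tool from outside, world axes, zero at the start; "moment": the same for the moment, N m; "grip_width": finger opening in m.
Only numpy, scipy, OpenCV 4.12 (cv2) and the standard library are available. Lean on these libraries where they do the work, as an engineer would, in place of code of your own. Each camera call takes 0.05 s, during which the arm holds its last target.

## Working session

There is one attempt and no reset: what is moved stays moved. The work goes in short steps, Python scripts to look and compute and a tool call to move; the robot and the scene stay as the last step left them, time stands still between calls to the robot, and variables do not carry over. Pictures are saved under pics/ and viewed, and the job is handed in when it is done.

Besides the shell and the picture viewer there is one more tool, called after "Call:" by a JSON object that holds its "name" and its "arguments", one argument or row to a line. play_rows: Moves the arm, as the interface text tells. Its arguments: {"type":"object","properties":{"increments":{"type":"array","items":{"type":"array","items":{"type":"number"}}},"force":{"type":"number"}},"required":["increments"]}

```bash
mkdir -p pics; ls; python3 - <<'E'
from bench import r, grab_frame
import cv2,numpy as np
o=r.get_obs()
for k,v in o.items(): print(k,np.round(v,3))
for n in ["side","top"]:
    f=grab_frame(n); cv2.imwrite(f"pics/{n}0.png",f["color"]); print(n,f["K"].round(1).tolist(),f["T"].round(3).tolist())
E
```

```text
pics
clock 0.0
joints [-1.237  0.478  0.022  1.556 -0.012  1.109 -0.083]
qvel [-0.    -0.001  0.001 -0.001 -0.    -0.001  0.   ]
tau [ 0.0000e+00 -5.9646e+01  1.6080e+00 -2.8119e+01  1.3000e-02  9.0000e-03
  0.0000e+00]
tcp_pos [0.288 0.61  0.23 ]
orientation [-6.880e-01 -3.065e+00  3.000e-03]
contact_force [ 0.486 -0.161  0.238]
moment [-0.054 -0.015 -0.055]
grip_width 0.085
side [[474.1, 0.0, 315.3], [0.0, 474.1, 202.1], [0.0, 0.0, 1.0]] [[0.844, -0.453, 0.286, 0.945], [0.536, 0.704, -0.466, -0.63], [0.01, 0.546, 0.837, 1.311], [0.0, 0.0, 0.0, 1.0]]
top [[376.0, 0.0, 320.8], [0.0, 376.0, 197.4], [0.0, 0.0, 1.0]] [[-0.021, 0.996, -0.082, 0.467], [-0.999, -0.023, -0.025, -0.001], [-0.027, 0.081, 0.996, 1.062], [0.0, 0.0, 0.0, 1.0]]
```

View pics/side0.png

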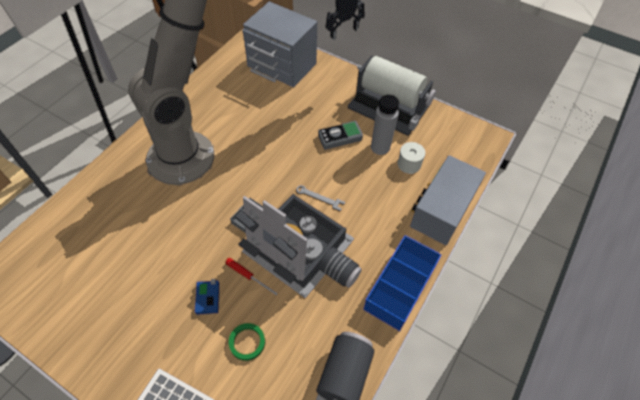

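View pics/top0.png

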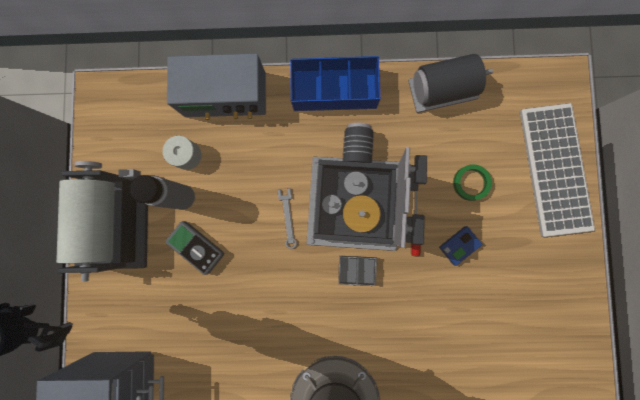

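```bash
cat > h.py <<'E'
from bench import r, grab_frame
import cv2,numpy as np
from scipy.spatial.transform import Rotation as R
def cloud(f):
    K,T,d=f["K"],f["T"],f["depth"]
    v,u=np.mgrid[0:400,0:640]
    x=(u-K[0,2])/K[0,0]*d; y=-(v-K[1,2])/K[1,1]*d
    P=np.stack([x,y,-d],-1)@T[:3,:3].T+T[:3,3]
    P[d<=0]=np.nan
    return P
def proj(f,p):
    q=np.linalg.inv(f["T"])@np.append(p,1); K=f["K"]
    return K[0,0]*q[0]/-q[2]+K[0,2], -K[1,1]*q[1]/-q[2]+K[1,2]
E
python3 - <<'E'
from h import *
f=grab_frame("top");P=cloud(f)
np.save("top0.npy",P)
c=f["color"][140:300,260:460]; cv2.imwrite("pics/topc.png",cv2.resize(c,(800,640),interpolation=cv2.INTER_CUBIC)[:600])
z=P[...,2]
x,y=P[...,0],P[...,1]
print("table z",np.nanmedian(z[300:330,200:280]))
reg=(x>.3)&(x<.75)&(y<.05)&(y>-.4)
rim=reg&(abs(z-.075)<.006)
m=rim.astype(np.uint8)
n,l,s,cc=cv2.connectedComponentsWithStats(m)
for i in range(1,n):
    if s[i,4]>30:
        p=P[l==i][:,:2].astype(np.float32); print(s[i],cv2.minAreaRect(p*1000))
for row in (160,175,190,205,220,235,245):
    print(row,[f"{u}:{z[row,u]*1000:.0f}" for u in range(300,430,5)])
f=grab_frame("side");P=cloud(f)
c=f["color"][170:310,210:380]; cv2.imwrite("pics/sidec.png",cv2.resize(c,None,fx=4,fy=4,interpolation=cv2.INTER_CUBIC))
E
```

```text
table z 0.0007891990446804442
[ 313  123   85  121 2200] ((589.838623046875, -70.15509033203125), (210.9591827392578, 315.98211669921875), 84.88018798828125)
160 ['300:-1', '305:-1', '310:-2', '315:15', '320:76', '325:74', '330:71', '335:8', '340:10', '345:64', '350:80', '355:79', '360:83', '365:74', '370:64', '375:1', '380:3', '385:4', '390:-2', '395:3', '400:164', '405:282', '410:1', '415:250', '420:254', '425:252']
175 ['300:-3', '305:4', '310:-1', '315:8', '320:76', '325:24', '330:22', '335:24', '340:24', '345:22', '350:42', '355:44', '360:47', '365:20', '370:19', '375:22', '380:27', '385:23', '390:52', '395:77', '400:184', '405:283', '410:124', '415:256', '420:257', '425:259']
190 ['300:0', '305:5', '310:10', '315:8', '320:76', '325:26', '330:24', '335:24', '340:25', '345:21', '350:43', '355:45', '360:47', '365:19', '370:21', '375:21', '380:25', '385:24', '390:70', '395:75', '400:208', '405:322', '410:120', '415:119', '420:-3', '425:-1']
205 ['300:3', '305:-1', '310:8', '315:76', '320:61', '325:44', '330:62', '335:45', '340:44', '345:46', '350:44', '355:42', '360:43', '365:44', 
[... 204 characters left out ...]
340:22', '345:41', '350:50', '355:45', '360:44', '365:42', '370:45', '375:40', '380:24', '385:23', '390:77', '395:105', '400:247', '405:285', '410:127', '415:254', '420:252', '425:1']
235 ['300:2', '305:2', '310:5', '315:78', '320:76', '325:74', '330:77', '335:76', '340:75', '345:58', '350:21', '355:25', '360:25', '365:23', '370:24', '375:24', '380:26', '385:22', '390:76', '395:132', '400:264', '405:126', '410:126', '415:257', '420:257', '425:1']
245 ['300:-1', '305:-3', '310:-1', '315:1', '320:6', '325:9', '330:13', '335:7', '340:6', '345:8', '350:8', '355:7', '360:7', '365:10', '370:9', '375:9', '380:9', '385:8', '390:15', '395:6', '400:275', '405:2', '410:2', '415:30', '420:-1', '425:-1']
```

View pics/topc.png

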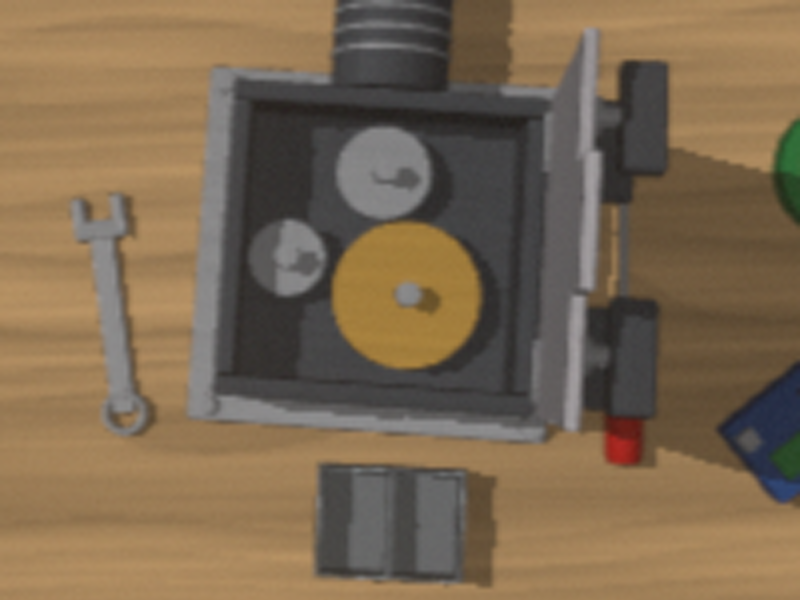

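View pics/sidec.png

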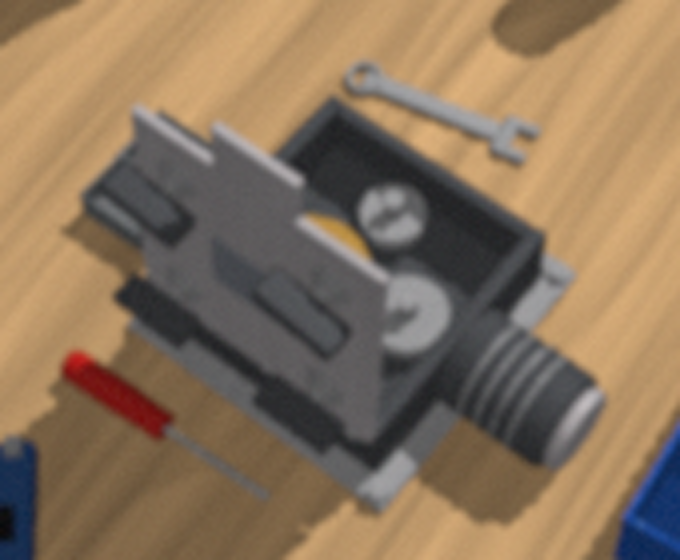

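```bash
cat >> h.py <<'E'
def onplane(f,u,v,z):
    K,T=f["K"],f["T"]
    d=T[:3,:3]@np.array([(u-K[0,2])/K[0,0],-(v-K[1,2])/K[1,1],-1]); o=T[:3,3]
    return o+d*(z-o[2])/d[2]
E
python3 - <<'E'
from h import *
f=grab_frame("top");P=cloud(f)
for n,(u,v) in dict(TL=(213,68),BL=(188,415),BR=(546,440)).items():
    print(n,onplane(f,260+(u+.5)/4-.5,140+(v+.5)/4-.5,.075).round(4))
S=grab_frame("side");Q=cloud(S)
# foot plate and cover planes
def fit(p):
    c=p.mean(0);u,s,vt=np.linalg.svd(p-c);return c,vt[2],s[2]/np.sqrt(len(p))
# cover region inner face in side camera: points z 0.09-.31 
p=Q[(Q[...,2]>.12)&(Q[...,2]<.29)&(Q[...,0]>.4)&(Q[...,0]<.8)&(Q[...,1]<-.1)&(Q[...,1]>-.35)]
print(len(p),p.min(0),p.max(0))
# ransac plane
rng=np.random.default_rng(0);best=0
for _ in range(500):
    a=p[rng.choice(len(p),3,False)];n=np.cross(a[1]-a[0],a[2]-a[0]);n/=np.linalg.norm(n)
    m=abs((p-a[0])@n)<.004
    if m.sum()>best:best=m.sum();bm=m
c,n,s=fit(p[bm]);print("side face",bm.sum(),c.round(4),n.round(4),s,"top",p[bm][:,2].max())
np.save("sidecl.npy",p)
p=P[(P[...,2]>.12)&(P[...,2]<.35)&(P[...,0]>.4)&(P[...,0]<.8)&(P[...,1]<-.1)&(P[...,1]>-.35)]
for z0,z1 in((.1,.15),(.15,.2),(.2,.24),(.24,.27),(.27,.3),(.3,.35)):
    q=p[(p[:,2]>z0)&(p[:,2]<z1)];print(z0,len(q),q.mean(0).round(3),q.min(0).round(3),q.max(0).round(3))
E
```

```text
TL [0.6577 0.0429 0.075 ]
BL [0.4288 0.0637 0.075 ]
BR [ 0.4081 -0.1682  0.075 ]
2743 [ 0.42591265 -0.22330958  0.12005756] [ 0.63624873 -0.14351443  0.28972043]
side face 1648 [ 0.5378 -0.1657  0.2157] [ 0.0835  0.9918 -0.0965] 0.0014400089070610005 top 0.2897204272764802
0.1 296 [ 0.522 -0.189  0.128] [ 0.426 -0.218  0.12 ] [ 0.63  -0.154  0.15 ]
0.15 157 [ 0.526 -0.16   0.177] [ 0.424 -0.171  0.15 ] [ 0.63 -0.15  0.2 ]
0.2 139 [ 0.53  -0.157  0.221] [ 0.426 -0.187  0.2  ] [ 0.63  -0.147  0.239]
0.24 949 [ 0.525 -0.183  0.255] [ 0.426 -0.211  0.24 ] [ 0.63  -0.144  0.27 ]
0.27 346 [ 0.526 -0.153  0.284] [ 0.426 -0.167  0.27 ] [ 0.632 -0.142  0.3  ]
0.3 183 [ 0.529 -0.15   0.322] [ 0.495 -0.157  0.3  ] [ 0.564 -0.144  0.328]
```

```bash
python3 - <<'E'
from h import *
f=grab_frame("top");P=cloud(f)
c=[]
for n,(u,v) in dict(TL=(213,68),BL=(188,415),BR=(546,440)).items():
    c.append(onplane(f,260+(u+.5)/4-.5,140+(v+.5)/4-.5,.008)); print(n,c[-1].round(4))
c=np.array(c); a=c[0]-c[1];b=c[1]-c[2]
print(np.linalg.norm(a),np.linalg.norm(b),np.arctan2(a[1],a[0]),np.arctan2(-b[0],b[1]),(c[0]+c[2])/2)
# fit via rim points: z 65..82 dark rim
x,y,z=P[...,0],P[...,1],P[...,2]
m=(abs(z-.075)<.007)&(x>.4)&(x<.66)&(y<.06)&(y>-.17)
p=P[m][:,:2]
from scipy.optimize import minimize
def cost(t):
    cs,sn=np.cos(t[2]),np.sin(t[2]); d=p-t[:2]; X=d[:,0]*cs+d[:,1]*sn;Y=-d[:,0]*sn+d[:,1]*cs
    e=np.abs(np.maximum(abs(X),abs(Y))-.0995); return np.minimum(e,.02).sum()
res=min((minimize(cost,[.53+dx,-.055+dy,-.084],method="Nelder-Mead",options=dict(initial_simplex=np.array([[.53+dx,-.055+dy,-.084],[.54+dx,-.055+dy,-.084],[.53+dx,-.045+dy,-.084],[.53+dx,-.055+dy,-.04]]))) for dx in(-.01,0,.01) for dy in(-.01,0,.01)),key=lambda r:r.fun)
print(res.x,res.fun,len(p))
t=res.x
img=f["color"].copy(); img=cv2.resize(img[140:300,250:450],None,fx=4,fy=4)
cs,sn=np.cos(t[2]),np.sin(t[2])
for h,zz,col in((.105,.075,(0,0,255)),(.125,.008,(0,255,0))):
    q=[]
    for X,Y in((-h,-h),(h,-h),(h,h),(-h,h)):
        u,v=proj(f,[t[0]+X*cs-Y*sn,t[1]+X*sn+Y*cs,zz]); q.append([(u-250+.5)*4,(v-140+.5)*4])
    cv2.polylines(img,[np.int32(q)],True,col,1)
cv2.imwrite("pics/fit.png",img[:600])
E
```

```text
TL [0.6706 0.0459 0.008 ]
BL [0.4262 0.0681 0.008 ]
BR [ 0.4041 -0.1795  0.008 ]
0.24539931677795498 0.24864063209445145 -0.09053987182178869 -0.08917562351674056 [ 0.53737072 -0.0668164   0.008     ]
[ 0.53776971 -0.06438374 -0.08467872] 7.835939377080705 1706
```

View pics/fit.png

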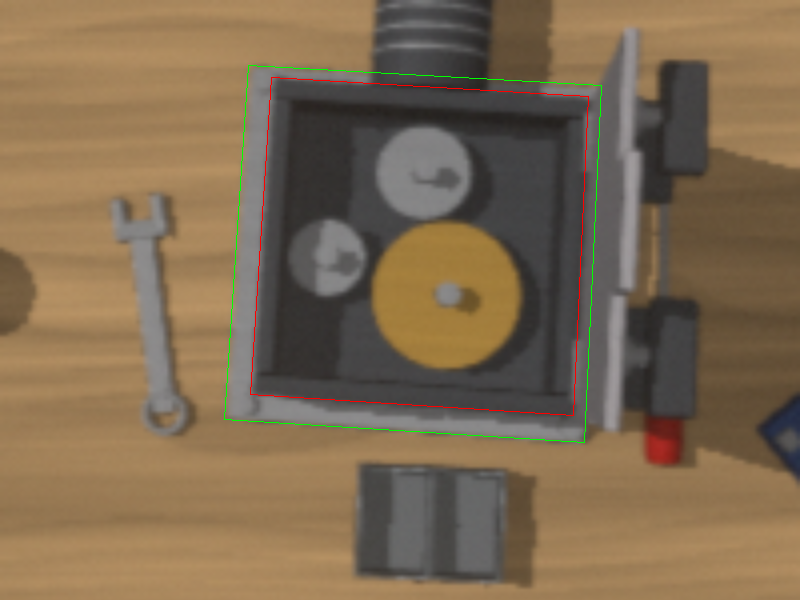

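```bash
cat >> h.py <<'E'
C=np.array([.5375,-.066]);PHI=-.087
def setcase(): pass
def cw(x,y,z=0.):  # case->world
    c,s=np.cos(PHI),np.sin(PHI)
    return np.array([C[0]+c*x-s*y,C[1]+s*x+c*y,z])
def Rt(yaw):  # tool y heading yaw, z down
    y=np.array([np.cos(yaw),np.sin(yaw),0]);z=np.array([0,0,-1.]);return np.stack([np.cross(y,z),y,z],1)
def plan(wps,claw,step=45,n=99):
    """wps: (pos,yaw[,step])"""
    o=r.get_obs();p=np.array(o["tcp_pos"]);M=R.from_rotvec(o["orientation"]).as_matrix()
    rows=[]
    for w in wps:
        T=Rt(w[1]);st=w[2] if len(w)>2 else step
        while True:
            d=(M.T@(np.array(w[0])-p))*1000; q=R.from_matrix(M.T@T).as_rotvec()
            k=max(1,np.ceil(np.linalg.norm(d)/st),np.ceil(np.linalg.norm(q)/.148))
            d=(d/k).round(1);q=(q/k).round(3)
            rows.append([*d.tolist(),*q.tolist(),claw])
            p=p+M@d/1000;M=M@R.from_rotvec(q).as_matrix()
            if k==1:break
    for a in range(0,len(rows),5): print(str(rows[a:a+5]).replace(" ",""))
def st():
    o=r.get_obs();M=R.from_rotvec(o["orientation"]).as_matrix()
    q=(np.array(o["tcp_pos"])[:2]-C);c,s=np.cos(PHI),np.sin(PHI)
    print("t%.2f"%o["clock"],"tcp",np.round(o["tcp_pos"],4),"case",np.round([c*q[0]+s*q[1],-s*q[0]+c*q[1]],4),"yaw %.3f (case %.3f)"%(np.arctan2(M[1,1],M[0,1]),np.arctan2(M[1,1],M[0,1])-PHI),"F",np.round(o["contact_force"],1),"M",np.round(o["moment"],2),"w %.4f"%o["grip_width"],"j7 %.2f"%o["joints"][6])
E
python3 - <<'E'
from h import *
st()
plan([([.30,.60,.40],1.13),([.5,.3,.42],.5),([.54,-.05,.42],PHI),(cw(0,-.17,.40),PHI),(cw(0,-.17,.295),PHI)],255)
E
```

```text
t0.35 tcp [0.2885 0.6101 0.231 ] case [-0.3068  0.6519] yaw 1.129 (case 1.216) F [ 0.7 -0.1 -0.2] M [0.02 0.02 0.02] w 0.0853 j7 -0.08
[[-3.7,-1.1,-42.2,-0.0,0.0,-0.0,255],[-3.7,-1.1,-42.3,-0.0,0.0,-0.0,255],[-3.6,-1.0,-42.2,-0.0,0.0,-0.0,255],[-3.7,-1.1,-42.3,-0.0,0.0,-0.001,255],[-34.3,-20.7,-2.2,-0.0,0.0,0.07,255]]
[[-35.7,-18.2,-2.2,-0.0,0.0,0.07,255],[-36.9,-15.7,-2.2,-0.0,0.0,0.07,255],[-37.9,-13.1,-2.2,-0.0,0.0,0.07,255],[-38.7,-10.4,-2.2,-0.0,0.0,0.07,255],[-39.3,-7.6,-2.2,-0.0,0.0,0.07,255]]
[[-39.7,-4.9,-2.2,-0.0,0.0,0.07,255],[-40.0,-2.1,-2.2,-0.0,0.0,0.07,255],[-40.0,0.8,-2.3,-0.0,0.0,0.07,255],[-40.8,-16.6,0.0,-0.0,0.0,0.073,255],[-41.9,-13.6,0.0,-0.0,0.0,0.073,255]]
[[-42.8,-10.5,0.0,-0.0,0.0,0.074,255],[-43.4,-7.3,0.0,-0.0,0.0,0.073,255],[-43.8,-4.1,0.0,-0.0,0.0,0.074,255],[-44.0,-0.8,0.1,-0.0,0.0,0.073,255],[-44.0,2.4,0.0,-0.0,0.0,0.074,255]]
[[-43.7,5.6,0.1,-0.0,0.0,0.073,255],[-37.2,-0.2,4.0,-0.0,0.0,0.0,255],[-37.2,-0.2,4.0,-0.0,0.0,0.0,255],[-37.3,-0.2,4.0,-0.0,0.0,0.0,255],[-37.2,-0.2,4.0,-0.0,0.0,0.0,255]]
[[-37.3,-0.3,4.1,-0.0,0.0,0.0,255],[0.0,0.0,35.0,-0.0,0.0,0.0,255],[0.0,0.0,35.0,-0.0,0.0,0.0,255],[0.1,0.0,35.0,-0.0,0.0,0.0,255]]
```

Call:
{"name": "play_rows", "arguments": {
  "increments": [
    [-4,-1,-42,0,0,0,255],
    [-4,-1,-42,0,0,0,255],
    [-4,-1,-42,0,0,0,255],
    [-4,-1,-42,0,0,0,255],
    [-34,-21,-2,0,0,0.07,255]
  ]
}}

```text
clock: 0.85
tcp_pos: [0.318, 0.5686, 0.4038]
orientation: [-0.78, -3.039, 0.01]
contact_force: [1.0, 0.7, 0.4]
grip_width: 0.0121
```

Call:
{"name": "play_rows", "arguments": {
  "increments": [
    [-36,-18,-2,0,0,0.07,255],
    [-37,-16,-2,0,0,0.07,255],
    [-38,-13,-2,0,0,0.07,255],
    [-39,-10,-2,0,0,0.07,255],
    [-39,-8,-2,0,0,0.07,255]
  ]
}}

```text
clock: 1.35
tcp_pos: [0.433, 0.3973, 0.4169]
orientation: [-1.313, -2.851, 0.002]
contact_force: [0.8, -0.2, 0.1]
grip_width: 0.0002
```

```bash
python3 - <<'E'
from h import *
st()
plan([([.5,.3,.42],.5),([.54,-.05,.42],PHI),(cw(0,-.17,.40),PHI),(cw(0,-.17,.295),PHI)],255)
E
```

```text
t1.35 tcp [0.433  0.3973 0.4169] case [-0.1444  0.4525] yaw 0.708 (case 0.795) F [ 0.8 -0.2  0.1] M [ 0.05 -0.03  0.01] w 0.0002 j7 -0.10
[[-39.2,-4.1,-1.1,-0.001,-0.001,0.069,255],[-39.3,-1.4,-1.1,-0.001,-0.0,0.069,255],[-39.4,1.3,-1.0,-0.0,-0.001,0.07,255],[-40.8,-16.6,0.0,-0.0,0.0,0.073,255],[-41.9,-13.5,0.0,-0.0,0.0,0.073,255]]
[[-42.8,-10.5,0.0,-0.0,0.0,0.073,255],[-43.4,-7.3,0.0,-0.0,0.0,0.074,255],[-43.8,-4.1,0.0,-0.0,0.0,0.073,255],[-44.0,-0.9,0.0,-0.0,0.0,0.074,255],[-44.0,2.4,0.1,-0.0,0.0,0.073,255]]
[[-43.7,5.6,0.0,-0.0,0.001,0.074,255],[-37.2,-0.2,4.0,-0.0,-0.0,-0.0,255],[-37.2,-0.2,4.0,-0.0,-0.0,-0.0,255],[-37.3,-0.2,4.0,-0.0,-0.0,-0.0,255],[-37.2,-0.2,4.0,-0.0,-0.0,-0.0,255]]
[[-37.3,-0.2,3.9,-0.0,-0.0,-0.0,255],[-0.0,0.0,35.0,-0.0,-0.0,-0.0,255],[-0.0,0.0,35.0,-0.0,-0.0,-0.0,255],[-0.0,0.0,35.0,-0.0,-0.0,-0.0,255]]
```

Tracking is accurate; continue.

Call:
{"name": "play_rows", "arguments": {
  "increments": [
    [-39,-4,-1,0,0,0.07,255],
    [-39,-1,-1,0,0,0.07,255],
    [-39,1,-1,0,0,0.07,255],
    [-41,-17,0,0,0,0.073,255],
    [-42,-13.5,0,0,0,0.073,255]
  ]
}}

```text
clock: 1.85
tcp_pos: [0.5118, 0.2051, 0.4201]
orientation: [-1.817, -2.561, -0.0]
contact_force: [0.7, 0.4, 0.5]
grip_width: 0.0003
```

Call:
{"name": "play_rows", "arguments": {
  "increments": [
    [-43,-10.5,0,0,0,0.073,255],
    [-43,-7,0,0,0,0.073,255],
    [-44,-4,0,0,0,0.073,255],
    [-44,-1,0,0,0,0.073,255],
    [-44,2,0,0,0,0.073,255]
  ]
}}

```text
clock: 2.35
tcp_pos: [0.5309, -0.0236, 0.4206]
orientation: [-2.268, -2.171, -0.004]
contact_force: [0.9, 0.9, -0.2]
grip_width: 0.0001
```

Call:
{"name": "play_rows", "arguments": {
  "increments": [
    [-44,5,0,0,0,0.073,255],
    [-37,0,0,0,0,0,255],
    [-37,0,0,0,0,0,255],
    [-37,0,0,0,0,0,255],
    [-37,0,0,0,0,0,255]
  ]
}}

```text
clock: 2.85
tcp_pos: [0.514, -0.2241, 0.4209]
orientation: [-2.355, -2.08, -0.008]
contact_force: [0.4, 0.6, 1.0]
grip_width: -0.0
```

```bash
python3 - <<'E'
from h import *
st()
plan([(cw(0,-.17,.40),PHI),(cw(0,-.17,.295),PHI)],255)
for n in ("side",):
    f=grab_frame(n);cv2.imwrite(f"pics/{n}1.png",f["color"])
E
```

```text
t2.85 tcp [ 0.514  -0.2241  0.4209] case [-0.0096 -0.1596] yaw -0.124 (case -0.037) F [0.4 0.6 1. ] M [ 0.02 -0.03 -0.03] w -0.0000 j7 0.31
[[-10.2,9.9,20.9,0.004,-0.004,-0.037,255],[0.0,0.0,35.0,-0.0,-0.0,0.0,255],[0.0,0.0,35.0,-0.0,-0.0,0.0,255],[0.0,0.1,35.0,-0.0,-0.0,0.0,255]]
```

View pics/side1.png

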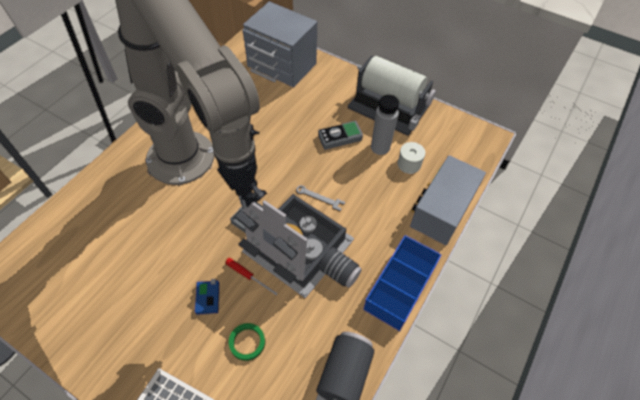

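Call:
{"name": "play_rows", "arguments": {
  "increments": [
    [-14,10,21,0,0,-0.037,255],
    [0,0,35,0,0,0,255],
    [0,0,35,0,0,0,255],
    [0,0,32,0,0,0,255]
  ]
}}

```text
clock: 3.3
tcp_pos: [0.5219, -0.2532, 0.3005]
orientation: [2.321, 2.096, 0.014]
contact_force: [1.1, 0.1, -0.1]
grip_width: -0.0002
```

```bash
python3 - <<'E'
from h import *
st()
for n in ("side","wrist"):
    f=grab_frame(n);c=f["color"];
    if n=="side": c=cv2.resize(c[130:290,180:380],None,fx=4,fy=4)[:600]
    cv2.imwrite(f"pics/{n}2.png",c)
# corner path
def path(ths,rad=.225,over=.003):
    w=[]
    for t in ths:
        y=-.105+rad*np.cos(t)-(.008-over)*np.sin(t); z=.075+rad*np.sin(t)+(.008-over)*np.cos(t)
        w.append((cw(0,y-.011,z),PHI,60))
    return w
plan(path([1.474,1.37,1.26,1.15,1.04,.93,.82,.71,.6,.49,.38,.27,.16,.05,0]),255)
E
```

```text
t3.30 tcp [ 0.5219 -0.2532  0.3005] case [ 0.0007 -0.1879] yaw -0.102 (case -0.015) F [ 1.1  0.1 -0.1] M [-0.   -0.01  0.01] w -0.0002 j7 0.45
[[43.5,0.2,-0.9,0.004,0.001,-0.007,255],[43.6,0.4,-0.9,0.004,0.0,-0.007,255],[23.2,0.0,2.9,0.0,0.0,-0.0,255],[24.1,0.0,5.7,0.0,0.0,-0.0,255],[23.3,0.0,8.4,0.0,0.0,-0.0,255]]
[[22.2,0.0,10.8,0.0,0.0,-0.0,255],[20.9,0.0,13.2,0.0,0.0,-0.0,255],[19.4,0.0,15.4,0.0,0.0,-0.0,255],[17.5,0.0,17.5,0.0,0.0,-0.0,255],[15.5,0.0,19.3,0.0,0.0,-0.0,255]]
[[13.3,0.0,20.9,0.0,0.0,-0.0,255],[10.9,0.0,22.2,0.0,0.0,-0.0,255],[8.4,0.0,23.2,0.0,0.0,-0.0,255],[5.9,0.0,24.1,0.0,0.0,-0.0,255],[3.1,0.0,24.5,0.0,0.0,-0.0,255]]
[[0.5,0.0,11.3,0.0,0.0,-0.0,255]]
```

View pics/side2.png

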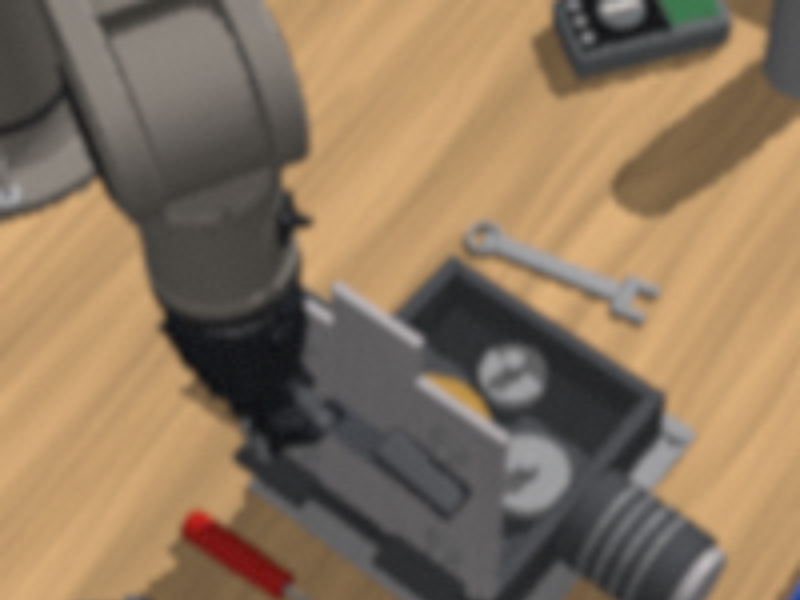

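View pics/wrist2.png

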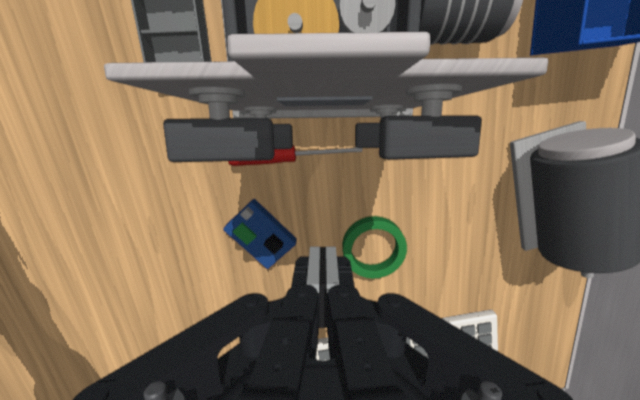

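Call:
{"name": "play_rows", "arguments": {
  "increments": [
    [40,0,0,0,0,-0.015,255],
    [30,0,0,0,0,0,255],
    [20,0,0,0,0,0,255]
  ]
}}

```text
clock: 3.7
tcp_pos: [0.5284, -0.1644, 0.3014]
orientation: [2.315, 2.107, 0.005]
contact_force: [0.2, -5.1, -4.4]
grip_width: 0.0002
```

```bash
cat >> h.py <<'E'
def path(ths,rad=.225,over=.003):
    w=[]
    for t in ths:
        y=-.105+rad*np.cos(t)-(.008-over)*np.sin(t); z=.075+rad*np.sin(t)+(.008-over)*np.cos(t)
        w.append((cw(0,y-.011,z),PHI,60))
    return w
E
python3 - <<'E'
from h import *
st()
plan(path([1.37,1.26,1.15,1.04,.93,.82,.71,.6,.49,.38,.27,.16,.05,0]),255)
E
```

```text
t3.70 tcp [ 0.5284 -0.1644  0.3014] case [-0.0005 -0.0988] yaw -0.094 (case -0.007) F [ 0.2 -5.1 -4.4] M [-1.51  0.06 -0.08] w 0.0002 j7 0.26
[[22.8,0.3,4.8,0.011,0.005,-0.007,255],[24.1,-0.0,5.8,-0.0,0.0,-0.0,255],[23.3,-0.0,8.3,-0.0,0.0,-0.0,255],[22.2,-0.0,10.8,-0.0,0.0,-0.0,255],[20.9,-0.0,13.2,-0.0,0.0,-0.0,255]]
[[19.4,-0.0,15.5,-0.0,0.0,-0.0,255],[17.5,0.0,17.4,-0.0,0.0,-0.0,255],[15.5,0.0,19.3,-0.0,0.0,-0.0,255],[13.3,0.0,20.9,-0.0,0.0,-0.0,255],[10.9,0.0,22.2,-0.0,0.0,-0.0,255]]
[[8.4,0.0,23.3,-0.0,0.0,-0.0,255],[5.8,0.0,24.0,-0.0,0.0,-0.0,255],[3.2,0.1,24.6,-0.0,0.0,-0.0,255],[0.5,-0.0,11.2,-0.0,0.0,-0.0,255]]
```

Call:
{"name": "play_rows", "arguments": {
  "increments": [
    [23,0,5,0.01,0,0,255],
    [24,0,6,0,0,0,255],
    [23,0,8,0,0,0,255],
    [22,0,11,0,0,0,255],
    [21,0,13,0,0,0,255]
  ]
}}

```text
clock: 4.2
tcp_pos: [0.5392, -0.059, 0.2677]
orientation: [2.321, 2.094, -0.011]
contact_force: [-3.1, -4.2, 1.2]
grip_width: -0.0001
```

```bash
python3 - <<'E'
from h import *
st()
plan(path([.82,.71,.6,.49,.38,.27,.16,.05,0]),255)
f=grab_frame("side");c=f["color"];c=cv2.resize(c[130:290,180:380],None,fx=4,fy=4)[:600];cv2.imwrite("pics/side3.png",c)
E
```

```text
t4.20 tcp [ 0.5392 -0.059   0.2677] case [0.0011 0.0071] yaw -0.103 (case -0.016) F [-3.1 -4.2  1.2] M [-0.91  0.84  0.  ] w -0.0001 j7 0.04
[[27.1,-1.6,24.4,0.007,0.016,-0.016,255],[17.5,-0.0,17.5,-0.0,-0.0,0.0,255],[15.5,-0.0,19.3,-0.0,-0.0,0.0,255],[13.3,-0.0,20.8,-0.0,-0.0,0.0,255],[10.9,0.0,22.2,-0.0,-0.0,0.0,255]]
[[8.4,0.0,23.3,-0.0,-0.0,0.0,255],[5.8,0.0,24.1,-0.0,-0.0,0.0,255],[3.2,0.0,24.5,-0.0,-0.0,0.0,255],[0.5,0.0,11.3,-0.0,-0.0,0.0,255]]
```

View pics/side3.png

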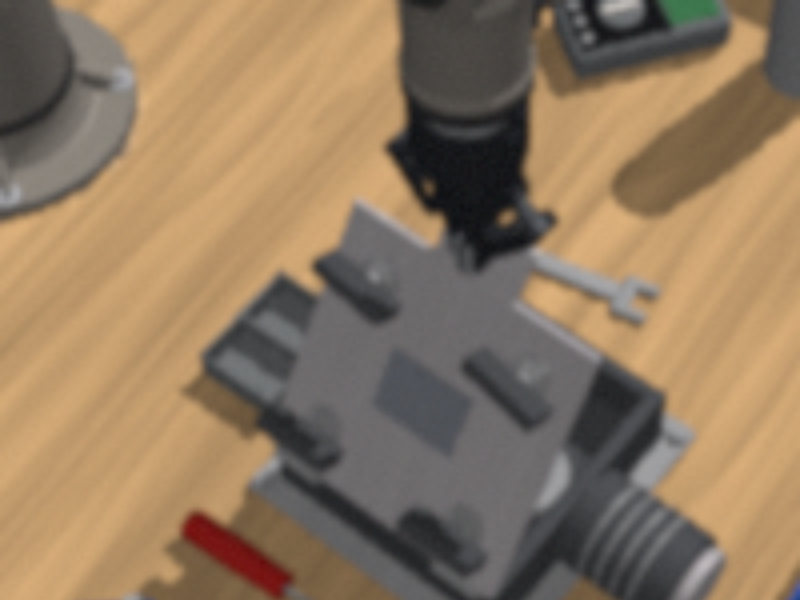

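Cover is following, tip on the tab (about px 465,260 in the crop). Continue.

Call:
{"name": "play_rows", "arguments": {
  "increments": [
    [23,-2,20,0.007,0.016,-0.016,255],
    [19,0,19,0,0,0,255],
    [16,0,19,0,0,0,255],
    [14,0,21,0,0,0,255],
    [11,0,22,0,0,0,255]
  ]
}}

```text
clock: 4.75
tcp_pos: [0.5512, 0.025, 0.1745]
orientation: [2.308, 2.12, 0.016]
contact_force: [-2.4, -1.1, 2.1]
grip_width: -0.0004
```

```bash
python3 - <<'E'
from h import *
st()
plan(path([.27,.16,.05,0,-.02]),255)
E
```

```text
t4.75 tcp [0.5512 0.025  0.1745] case [0.0057 0.0918] yaw -0.085 (case 0.002) F [-2.4 -1.1  2.1] M [-0.31  0.52  0.05] w -0.0004 j7 -0.01
[[7.6,-6.1,34.6,0.012,-0.003,0.002,255],[5.8,-0.0,24.0,-0.0,0.0,0.0,255],[3.2,-0.0,24.6,-0.0,0.0,0.0,255],[0.5,-0.0,11.2,-0.0,0.0,0.0,255],[0.1,-0.0,4.5,-0.0,0.0,0.0,255]]
```

Call:
{"name": "play_rows", "arguments": {
  "increments": [
    [7,-5,25,0.01,0,0,255],
    [6,0,25,0,0,0,255],
    [3,0,22,0,0,0,255],
    [1,0,14,0,0,0,255],
    [0,0,6,0,0,0,255]
  ]
}}

```text
clock: 5.25
tcp_pos: [0.5554, 0.0464, 0.087]
orientation: [2.306, 2.129, 0.021]
contact_force: [-1.8, -0.0, 2.1]
grip_width: -0.0002
```

```bash
python3 -c "
from h import *
st()"
```

```text
t5.25 tcp [0.5554 0.0464 0.087 ] case [0.0081 0.1135] yaw -0.080 (case 0.007) F [-1.8 -0.   2.1] M [ 0.06  0.4  -0.02] w -0.0002 j7 0.04
```

Call:
{"name": "play_rows", "arguments": {
  "increments": [
    [0,0,4,0,0,0,255],
    [0,0,4,0,0,0,255]
  ]
}}

```text
clock: 5.45
tcp_pos: [0.5565, 0.0464, 0.0826]
orientation: [2.309, 2.13, 0.024]
contact_force: [-21.9, -0.3, 62.1]
grip_width: 0.0003
```

Call:
{"name": "play_rows", "arguments": {
  "increments": [
    [0,0,3,0,0,0,255]
  ]
}}

```text
clock: 5.55
tcp_pos: [0.5564, 0.0464, 0.0829]
orientation: [-2.308, -2.128, -0.026]
contact_force: [-13.7, 0.6, 30.9]
grip_width: 0.0
```

Call:
{"name": "play_rows", "arguments": {
  "increments": [
    [0,0,-45,0,0,0,100],
    [0,0,-45,0,0,0,100],
    [45,0,-45,0,0,0,100],
    [45,0,-40,0,0,0,100],
    [45,0,-10,0,0,0,100]
  ]
}}

```text
clock: 6.05
tcp_pos: [0.5679, 0.1554, 0.2642]
orientation: [2.327, 2.106, 0.035]
contact_force: [0.6, 0.2, -0.4]
grip_width: 0.0521
```

```bash
python3 - <<'E'
from h import *
st()
f=grab_frame("top");P=cloud(f);np.save("top4.npy",P)
c=cv2.resize(f["color"][140:290,260:460],None,fx=4,fy=4,interpolation=cv2.INTER_CUBIC);cv2.imwrite("pics/top4.png",c)
f=grab_frame("side");c=cv2.resize(f["color"][160:310,200:400],None,fx=4,fy=4,interpolation=cv2.INTER_CUBIC);cv2.imwrite("pics/side4.png",c)
E
```

```text
t6.05 tcp [0.5679 0.1554 0.2642] case [0.011  0.2232] yaw -0.100 (case -0.013) F [ 0.6  0.2 -0.4] M [-0.03 -0.12  0.03] w 0.0521 j7 -0.29
```

View pics/top4.png

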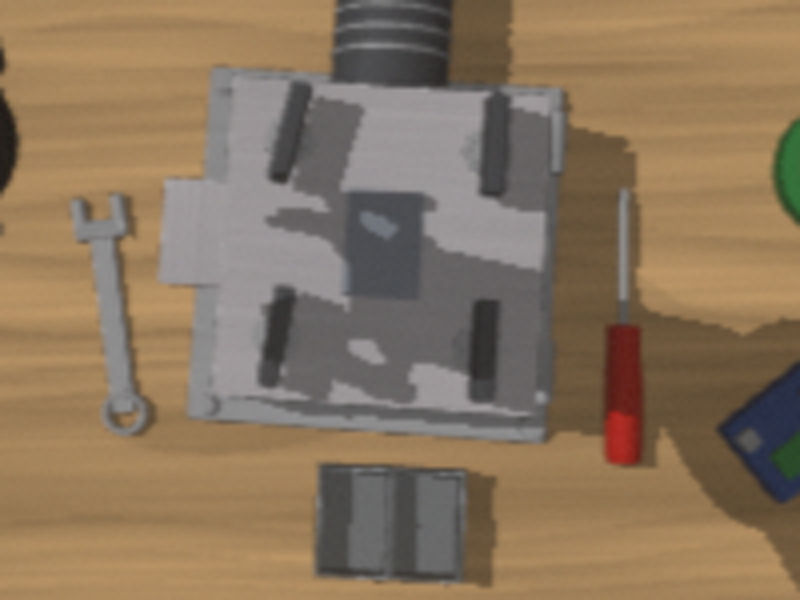

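View pics/side4.png

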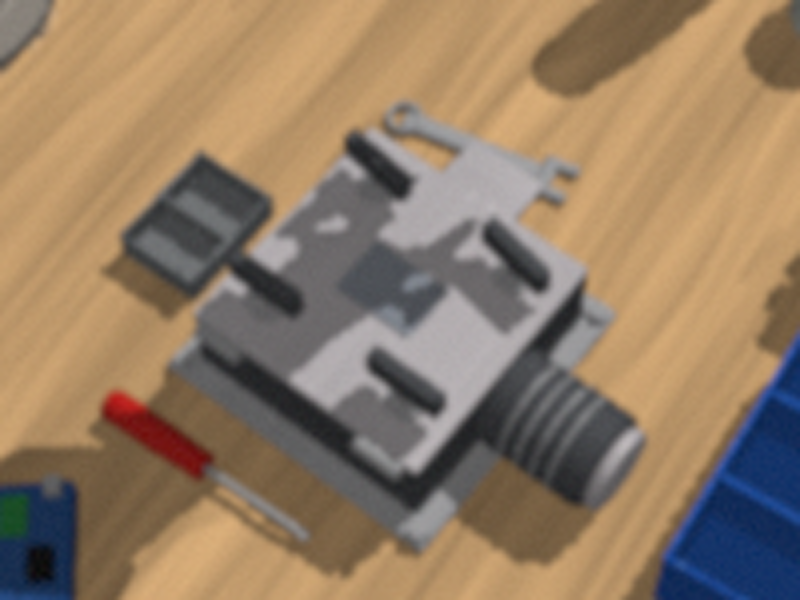

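```bash
cat >> h.py <<'E'
def bars(P,zt=.112):
    z=P[...,2];x,y=P[...,0],P[...,1]
    m=(z>zt)&(z<.14)&(x>.4)&(x<.68)&(y>-.22)&(y<.06)
    n,l,s,_=cv2.connectedComponentsWithStats(m.astype(np.uint8))
    c,sn=np.cos(PHI),np.sin(PHI)
    for i in range(1,n):
        if s[i,4]<25: continue
        p=P[l==i];q=p[:,:2]-C; q=np.stack([c*q[:,0]+sn*q[:,1],-sn*q[:,0]+c*q[:,1]],1)
        (cx,cy),(w,h),_=cv2.minAreaRect((q*1000).astype(np.float32))
        mu=q.mean(0); u,sv,vt=np.linalg.svd(q-mu); d=vt[0]; a=-np.arctan2(d[1],d[0]); a=(a+.5)%np.pi-.5
        print("bar case centre (%.1f,%.1f) mean (%.1f,%.1f) size %.0fx%.0f cw angle %.3f n%d z%.3f"%(cx,cy,*(mu*1000),w,h,a,len(q),np.median(p[:,2])))
E
python3 - <<'E'
from h import *
P=np.load("top4.npy");bars(P)
x,y,z=P[...,0],P[...,1],P[...,2]
m=(abs(z-.083)<.008)&(x>.4)&(x<.68)&(y>-.2)&(y<.1); p=P[m]
A=np.c_[p[:,:2],np.ones(len(p))];k=np.linalg.lstsq(A,p[:,2],rcond=None)[0];print("cover plane",k,p[:,2].mean(),len(p))
print(cv2.minAreaRect((p[:,:2]*1000).astype(np.float32)))
f=grab_frame("side");bars(cloud(f))
E
```

```text
bar case centre (64.9,65.7) mean (64.0,65.6) size 14x64 cw angle 0.190 n144 z0.125
bar case centre (64.0,-64.0) mean (63.3,-63.3) size 14x63 cw angle -0.001 n154 z0.125
bar case centre (-65.0,66.0) mean (-64.9,66.1) size 13x63 cw angle 0.134 n140 z0.125
bar case centre (-66.1,-63.6) mean (-66.0,-63.1) size 14x63 cw angle 0.004 n158 z0.125
cover plane [-0.00487451  0.0006412   0.08628198] 0.08360747767693393 6582
((558.3526000976562, -52.0980224609375), (260.4652099609375, 250.00534057617188), 84.92762756347656)
bar case centre (-61.5,64.3) mean (-62.0,63.6) size 15x64 cw angle 0.119 n108 z0.123
bar case centre (67.4,63.8) mean (68.5,62.9) size 14x67 cw angle 0.207 n111 z0.123
bar case centre (-62.7,-64.2) mean (-61.4,-66.0) size 65x16 cw angle -0.000 n124 z0.123
bar case centre (67.5,-65.6) mean (68.9,-66.4) size 15x63 cw angle 0.005 n134 z0.123
```

```bash
sed -i 's/C=np.array(\[.5375,-.066\])/C=np.array([.538,-.0657])/' h.py; python3 - <<'E'
from h import *
st()
Y=np.pi/2+PHI
plan([(cw(-.065,-.065,.18),Y)],120)
E
```

```text
t6.20 tcp [0.566  0.1602 0.2605] case [0.0083 0.2275] yaw -0.089 (case -0.002) F [ 0.2 -0.6  0. ] M [-0.1   0.04 -0.  ] w 0.0517 j7 -0.28
[[-26.7,-6.7,6.8,0.002,-0.0,-0.143,120],[-25.5,-10.4,6.9,0.002,-0.0,-0.143,120],[-23.7,-13.9,6.9,0.002,-0.0,-0.143,120],[-21.5,-17.2,6.9,0.002,-0.0,-0.143,120],[-18.9,-20.0,7.0,0.002,-0.0,-0.143,120]]
[[-15.8,-22.5,7.0,0.002,-0.0,-0.143,120],[-12.4,-24.5,7.0,0.002,-0.0,-0.143,120],[-8.8,-26.0,7.1,0.002,-0.0,-0.143,120],[-5.0,-27.0,7.1,0.002,-0.001,-0.143,120],[-1.1,-27.5,7.2,0.002,-0.0,-0.143,120]]
[[2.8,-27.3,7.3,0.002,-0.001,-0.143,120]]
```

Call:
{"name": "play_rows", "arguments": {
  "increments": [
    [-27,-7,7,0,0,-0.143,120],
    [-25,-10,7,0,0,-0.143,120],
    [-24,-14,7,0,0,-0.143,120],
    [-21,-17,7,0,0,-0.143,120],
    [-19,-20,7,0,0,-0.143,120]
  ]
}}

```text
clock: 6.7
tcp_pos: [0.5237, 0.0266, 0.2239]
orientation: [1.383, 2.807, 0.034]
contact_force: [0.3, 0.5, -1.0]
grip_width: 0.0453
```

Call:
{"name": "play_rows", "arguments": {
  "increments": [
    [-16,-22,7,0,0,-0.143,120],
    [-12,-24,7,0,0,-0.143,120],
    [-9,-26,7,0,0,-0.143,120],
    [-5,-27,7,0,0,-0.143,120],
    [-1,-27,7,0,0,-0.143,120]
  ]
}}

```text
clock: 7.2
tcp_pos: [0.4816, -0.1156, 0.1862]
orientation: [0.28, 3.106, 0.022]
contact_force: [-0.3, 1.1, 0.2]
grip_width: 0.045
```

```bash
python3 - <<'E'
from h import *
st()
Y=np.pi/2+PHI
plan([(cw(-.065,-.065,.17),Y),(cw(-.065,-.065,.093),Y)],120)
E
```

```text
t7.20 tcp [ 0.4816 -0.1156  0.1862] case [-0.0519 -0.0547] yaw 1.391 (case 1.478) F [-0.3  1.1  0.2] M [-0.03 -0.06  0.01] w 0.0450 j7 1.65
[[12.5,-11.8,15.8,0.015,0.022,-0.093,120],[-0.0,0.0,38.5,0.0,0.0,0.0,120],[-0.0,0.0,38.5,0.0,0.0,0.0,120]]
```

Call:
{"name": "play_rows", "arguments": {
  "increments": [
    [12.5,-12,15,0.015,0.022,-0.093,120],
    [0,0,10,0,0,0,120]
  ]
}}

```text
clock: 7.4
tcp_pos: [0.465, -0.1325, 0.161]
orientation: [0.143, 3.136, -0.003]
contact_force: [0.1, 0.1, -0.7]
grip_width: 0.0451
```

```bash
python3 - <<'E'
from h import *
st()
Y=np.pi/2+PHI
plan([(cw(-.065,-.065,.093),Y)],120)
f=grab_frame("wrist");cv2.imwrite("pics/w5.png",f["color"])
E
```

```text
t7.40 tcp [ 0.465  -0.1325  0.161 ] case [-0.0669 -0.0728] yaw 1.480 (case 1.567) F [ 0.1  0.1 -0.7] M [0.03 0.02 0.02] w 0.0451 j7 1.76
[[-0.9,4.0,34.0,-0.001,0.001,-0.002,120],[-0.9,3.9,34.0,-0.001,0.001,-0.002,120]]
```

View pics/w5.png

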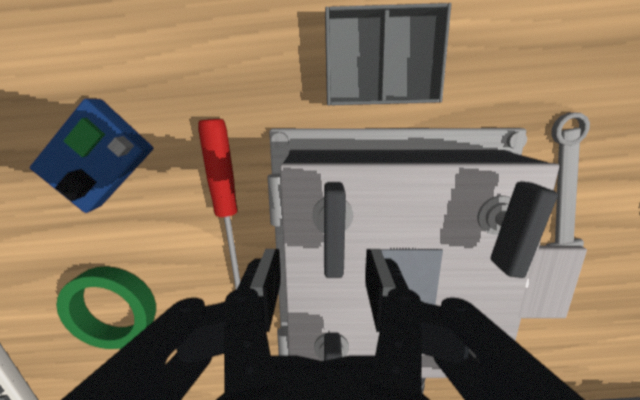

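Call:
{"name": "play_rows", "arguments": {
  "increments": [
    [0,8,10,0,0,0,120],
    [-1,0,29,0,0,0,120],
    [-1,0,28,0,0,0,120],
    [0,0,0,0,0,0,120]
  ]
}}

```text
clock: 7.85
tcp_pos: [0.4725, -0.12, 0.0915]
orientation: [0.154, 3.129, -0.0]
contact_force: [0.5, -0.1, 0.5]
grip_width: 0.0452
```

```bash
python3 - <<'E'
from h import *
st()
Y=np.pi/2+PHI
plan([(cw(-.065,-.065,.093),Y)],120)
f=grab_frame("wrist");cv2.imwrite("pics/w6.png",f["color"])
E
```

```text
t7.85 tcp [ 0.4725 -0.12    0.0915] case [-0.0606 -0.0598] yaw 1.473 (case 1.560) F [ 0.5 -0.1  0.5] M [ 0.02  0.04 -0.03] w 0.0452 j7 1.80
[[4.4,-5.3,-1.6,0.0,0.008,-0.011,120]]
```

View pics/w6.png

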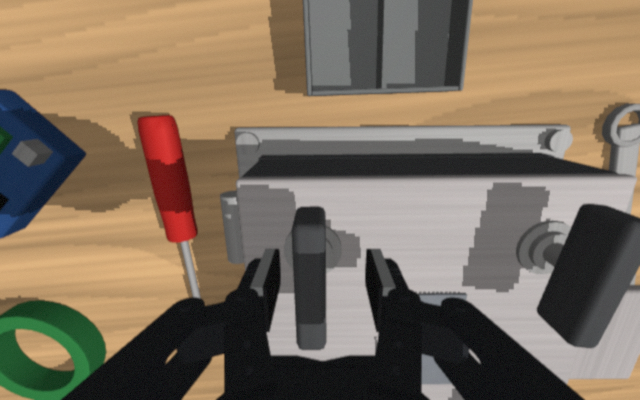

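Call:
{"name": "play_rows", "arguments": {
  "increments": [
    [4,-5,-1.5,0,0.008,-0.01,140],
    [0,0,0,0,0,0,255],
    [0,0,0,0,0,0,255],
    [0,0,0,0,0,0,255],
    [0,0,0,0,0,0,255]
  ],
  "force": 60
}}

```text
clock: 8.4
tcp_pos: [0.4708, -0.1253, 0.0974]
orientation: [0.138, 3.131, -0.002]
contact_force: [3.7, -2.1, -12.0]
grip_width: 0.0128
```

```bash
python3 -c "
from h import *
st()"
```

```text
t8.40 tcp [ 0.4708 -0.1253  0.0974] case [-0.0618 -0.0652] yaw 1.483 (case 1.570) F [  3.7  -2.1 -12. ] M [-0.06 -0.56  0.01] w 0.0128 j7 1.81
```

Call:
{"name": "play_rows", "arguments": {
  "increments": [
    [0,0,1,0,0,0.13,255],
    [1,0,0,0,0,0.15,255],
    [1,0,0,0,0,0.15,255],
    [0,0,0,0,0,0.15,255]
  ]
}}

```text
clock: 8.8
tcp_pos: [0.4705, -0.1266, 0.0974]
orientation: [1.035, 2.953, 0.0]
contact_force: [0.3, -2.1, -8.7]
grip_width: 0.0131
```

```bash
python3 -c "
from h import *
st()
plan([(cw(-.065,-.065,.095),np.pi/2+PHI-.76)],255)"
```

```text
t8.80 tcp [ 0.4705 -0.1266  0.0974] case [-0.062  -0.0665] yaw 0.897 (case 0.984) F [ 0.3 -2.1 -8.7] M [-0.31  0.08  0.11] w 0.0131 j7 1.32
[[1.7,-0.2,1.2,0.003,0.006,0.087,255],[1.6,-0.4,1.1,0.002,0.005,0.086,255]]
```

Call:
{"name": "play_rows", "arguments": {
  "increments": [
    [0,0,0,0,0,0.1,255],
    [0,0,0,0,0,0.08,255],
    [0,0,0,0,0,0,255],
    [0,0,0,0,0,0,110],
    [0,0,0,0,0,0,110]
  ]
}}

```text
clock: 9.3
tcp_pos: [0.4708, -0.1265, 0.0982]
orientation: [1.304, 2.844, 0.002]
contact_force: [0.1, -0.4, -0.7]
grip_width: 0.0412
```

```bash
python3 -c "
from h import *
st()
a=np.pi/2+PHI
plan([(cw(-.065,-.065,.17),a-.77),(cw(.065,.065,.17),a-.19),(cw(.065,.065,.094),a-.19)],110)"
```

```text
t9.30 tcp [ 0.4708 -0.1265  0.0982] case [-0.0617 -0.0664] yaw 0.711 (case 0.798) F [ 0.1 -0.4 -0.7] M [-0.01 -0.01 -0.  ] w 0.0412 j7 1.17
[[1.3,-0.4,-35.9,0.003,0.006,-0.001,110],[1.5,-0.5,-35.9,0.004,0.005,-0.002,110],[-0.6,36.8,-0.0,-0.0,0.0,-0.116,110],[-4.8,36.4,-0.0,-0.0,0.0,-0.116,110],[-9.0,35.6,-0.0,-0.0,0.0,-0.116,110]]
[[-13.1,34.4,-0.1,-0.0,0.0,-0.116,110],[-17.0,32.6,-0.0,-0.0,0.0,-0.116,110],[0.0,0.0,38.0,-0.0,-0.0,0.0,110],[0.0,0.1,38.0,-0.0,-0.0,0.0,110]]
```

Call:
{"name": "play_rows", "arguments": {
  "increments": [
    [0,0,-36,0,0,0,110],
    [0,0,-36,0,0,0,110],
    [-1,37,0,0,0,-0.116,110],
    [-5,37,0,0,0,-0.116,110],
    [-9,36,0,0,0,-0.116,110]
  ]
}}

```text
clock: 9.8
tcp_pos: [0.5557, -0.0568, 0.1775]
orientation: [0.778, 3.028, 0.004]
contact_force: [0.9, -0.5, 0.0]
grip_width: 0.0484
```

Call:
{"name": "play_rows", "arguments": {
  "increments": [
    [-13,34,0,0,0,-0.116,110],
    [-17,33,0,0,0,-0.116,110],
    [0,0,0,0,0,0,110]
  ]
}}

```text
clock: 10.1
tcp_pos: [0.618, -0.0012, 0.1809]
orientation: [0.386, 3.097, 0.009]
contact_force: [-0.4, -0.2, -0.6]
grip_width: 0.0484
```

```bash
python3 -c "
from h import *
st()
a=np.pi/2+PHI
plan([(cw(.065,.065,.155),a-.19),(cw(.065,.065,.094),a-.19)],110)"
```

```text
t10.10 tcp [ 0.618  -0.0012  0.1809] case [0.0741 0.0712] yaw 1.323 (case 1.410) F [-0.4 -0.2 -0.6] M [-0.01  0.02 -0.02] w 0.0484 j7 1.42
[[8.5,-7.7,25.7,0.008,0.02,0.029,110],[-0.0,-0.0,30.5,0.0,-0.0,0.0,110],[-0.0,-0.1,30.5,0.0,-0.0,0.0,110]]
```

Call:
{"name": "play_rows", "arguments": {
  "increments": [
    [8,-7,20,0.008,0.02,0.029,110],
    [0,0,0,0,0,0,110]
  ]
}}

```text
clock: 10.3
tcp_pos: [0.6084, -0.0061, 0.16]
orientation: [-0.435, -3.11, -0.001]
contact_force: [-0.2, 0.2, -0.2]
grip_width: 0.0483
```

```bash
python3 -c "
from h import *
st()
a=np.pi/2+PHI
plan([(cw(.065,.065,.094),a-.19)],110)"
```

```text
t10.30 tcp [ 0.6084 -0.0061  0.16  ] case [0.0649 0.0655] yaw 1.293 (case 1.380) F [-0.2  0.2 -0.2] M [ 0.01  0.03 -0.01] w 0.0483 j7 1.41
[[-0.1,-0.2,33.0,0.0,-0.001,-0.0,110],[-0.1,-0.3,33.0,0.0,-0.0,-0.001,110]]
```

Call:
{"name": "play_rows", "arguments": {
  "increments": [
    [0,0,33,0,0,0,110],
    [0,0,32,0,0,0,110],
    [0,0,0,0,0,0,110]
  ]
}}

```text
clock: 10.6
tcp_pos: [0.6068, -0.0092, 0.0942]
orientation: [-0.443, -3.11, -0.0]
contact_force: [0.4, -0.1, -0.7]
grip_width: 0.0483
```

Call:
{"name": "play_rows", "arguments": {
  "increments": [
    [0,0,0,0,0,0,255],
    [0,0,0,0,0,0,255],
    [0,0,0,0,0,0,255],
    [0,0,0,0,0,0,255]
  ]
}}

```text
clock: 11.0
tcp_pos: [0.6074, -0.0067, 0.0971]
orientation: [0.442, 3.109, 0.007]
contact_force: [1.9, -5.3, -12.6]
grip_width: 0.0132
```

```bash
python3 -c "
from h import *
st()
"
```

```text
t11.00 tcp [ 0.6074 -0.0067  0.0971] case [0.064  0.0648] yaw 1.288 (case 1.375) F [  1.9  -5.3 -12.6] M [-1.18 -0.35 -0.04] w 0.0132 j7 1.45
```

Call:
{"name": "play_rows", "arguments": {
  "increments": [
    [0,0,0,0,0,0.12,255],
    [0,0,0,0,0,0.15,255],
    [0,0,0,0,0,0.15,255],
    [0,0,0,0,0,0.15,255],
    [0,0,0,0,0,0.14,255]
  ]
}}

```text
clock: 11.5
tcp_pos: [0.6083, -0.0057, 0.0979]
orientation: [1.51, 2.752, 0.011]
contact_force: [4.5, -0.3, -13.0]
grip_width: 0.0132
```

Call:
{"name": "play_rows", "arguments": {
  "increments": [
    [0,0,0,0,0,0,255],
    [0,0,0,0,0,0,110],
    [0,0,0,0,0,0,110]
  ]
}}

```text
clock: 11.8
tcp_pos: [0.6092, -0.006, 0.0999]
orientation: [1.503, 2.753, 0.012]
contact_force: [0.3, -0.3, 0.4]
grip_width: 0.0412
```

```bash
python3 -c "
from h import *
st()
a=np.pi/2+PHI
M=r.get_obs()
plan([(cw(.065,.065,.17),a-.93),(cw(.065,-.065,.17),a),],110)"
```

```text
t11.80 tcp [ 0.6092 -0.006   0.0999] case [0.0657 0.0657] yaw 0.572 (case 0.659) F [ 0.3 -0.3  0.4] M [-0.    0.01 -0.05] w 0.0412 j7 0.86
[[-0.1,-0.2,-35.0,0.005,0.0,0.009,110],[-0.1,-0.3,-35.1,0.004,0.001,0.009,110],[-14.9,-11.1,-0.0,0.0,-0.0,-0.133,110],[-13.3,-13.0,-0.0,0.0,-0.0,-0.133,110],[-11.4,-14.6,-0.0,0.0,-0.0,-0.133,110]]
[[-9.4,-16.0,-0.0,0.0,-0.0,-0.133,110],[-7.2,-17.1,-0.0,0.0,-0.0,-0.133,110],[-4.9,-17.9,-0.0,0.0,0.0,-0.133,110],[-2.4,-18.4,-0.0,0.001,0.0,-0.132,110]]
```

Call:
{"name": "play_rows", "arguments": {
  "increments": [
    [0,0,-35,0,0,0,110],
    [0,0,-35,0.01,0,0,110],
    [-15,-11,0,0,0,-0.133,110],
    [-13,-13,0,0,0,-0.133,110],
    [-11,-15,0,0,0,-0.133,110]
  ]
}}

```text
clock: 12.3
tcp_pos: [0.6072, -0.0607, 0.1784]
orientation: [0.884, 3.009, 0.005]
contact_force: [0.3, 0.8, -0.5]
grip_width: 0.0486
```

Call:
{"name": "play_rows", "arguments": {
  "increments": [
    [-9,-16,0,0,0,-0.133,110],
    [-7,-17,0,0,0,-0.133,110],
    [-5,-18,0,0,0,-0.133,110],
    [-2,-15,0,0,0,-0.12,110],
    [0,0,0,0,0,0,110]
  ]
}}

```text
clock: 12.8
tcp_pos: [0.6056, -0.1406, 0.186]
orientation: [0.038, 3.124, 0.001]
contact_force: [-0.9, -0.1, -1.1]
grip_width: 0.0484
```

```bash
python3 -c "
from h import *
st()
a=np.pi/2+PHI
plan([(cw(.065,-.065,.155),a),(cw(.065,-.065,.094),a)],110)"
```

```text
t12.80 tcp [ 0.6056 -0.1406  0.186 ] case [ 0.0738 -0.0687] yaw 1.546 (case 1.633) F [-0.9 -0.1 -1.1] M [ 0.02 -0.01  0.04] w 0.0484 j7 1.87
[[9.1,4.3,30.8,0.001,0.017,0.062,110],[0.0,-0.0,30.5,0.0,0.0,0.0,110],[0.0,-0.1,30.5,0.0,0.0,0.0,110]]
```

Call:
{"name": "play_rows", "arguments": {
  "increments": [
    [9,4,25,0,0.017,0.062,110],
    [0,0,0,0,0,0,110]
  ]
}}

```text
clock: 13.0
tcp_pos: [0.5978, -0.1365, 0.1626]
orientation: [0.146, 3.135, 0.004]
contact_force: [-0.9, -0.0, -1.0]
grip_width: 0.0483
```

```bash
python3 -c "
from h import *
st()
a=np.pi/2+PHI
plan([(cw(.065,-.065,.094),a)],110)"
```

```text
t13.00 tcp [ 0.5978 -0.1365  0.1626] case [ 0.0657 -0.0653] yaw 1.478 (case 1.565) F [-0.9 -0.  -1. ] M [-0.01  0.03  0.03] w 0.0483 j7 1.81
[[0.5,0.1,34.3,0.001,0.002,-0.003,110],[0.3,0.1,34.3,0.002,0.001,-0.003,110]]
```

Call:
{"name": "play_rows", "arguments": {
  "increments": [
    [0,0,34,0,0,0,110],
    [0,0,34,0,0,0,110],
    [0,0,0,0,0,0,110]
  ]
}}

```text
clock: 13.3
tcp_pos: [0.6024, -0.1344, 0.0979]
orientation: [0.142, 3.127, 0.005]
contact_force: [-0.8, 0.2, -0.5]
grip_width: 0.0482
```

Call:
{"name": "play_rows", "arguments": {
  "increments": [
    [0,0,0,0,0,0,255],
    [0,0,0,0,0,0,255],
    [0,0,0,0,0,0,255],
    [0,0,0,0,0,0,255]
  ]
}}

```text
clock: 13.7
tcp_pos: [0.6036, -0.1375, 0.1016]
orientation: [0.144, 3.122, -0.002]
contact_force: [5.5, 1.8, -17.7]
grip_width: 0.0128
```

```bash
python3 -c "
from h import *
st()
"
```

```text
t13.70 tcp [ 0.6036 -0.1375  0.1016] case [ 0.0716 -0.0659] yaw 1.479 (case 1.566) F [  5.5   1.8 -17.7] M [ 0.98 -1.15  0.09] w 0.0128 j7 1.85
```

Call:
{"name": "play_rows", "arguments": {
  "increments": [
    [0,-1,1,0,0,0.12,255],
    [0,-1,1,0,0,0.15,255],
    [0,-1,0,0,0,0.15,255],
    [0,-1,0,0,0,0.15,255],
    [0,-1,0,0,0,0.15,255]
  ]
}}

```text
clock: 14.2
tcp_pos: [0.602, -0.1411, 0.1015]
orientation: [1.242, 2.868, 0.008]
contact_force: [2.6, -2.1, -14.7]
grip_width: 0.0126
```

Call:
{"name": "play_rows", "arguments": {
  "increments": [
    [0,0,0,0,0,0.02,255],
    [0,0,0,0,0,0,110],
    [0,0,0,0,0,0,110]
  ]
}}

```text
clock: 14.5
tcp_pos: [0.6033, -0.1406, 0.1038]
orientation: [1.264, 2.856, 0.01]
contact_force: [0.7, -0.0, 0.7]
grip_width: 0.0411
```

```bash
python3 -c "
from h import *
st()
a=np.pi/2+PHI
o=r.get_obs()
plan([(cw(.065,-.065,.175),a-.76),(cw(-.065,.065,.175),a-.13),],110)"
```

```text
t14.50 tcp [ 0.6033 -0.1406  0.1038] case [ 0.0716 -0.0689] yaw 0.738 (case 0.825) F [ 0.7 -0.   0.7] M [-0.01  0.05  0.01] w 0.0411 j7 1.25
[[3.2,-0.3,-35.7,0.007,0.007,0.007,110],[3.5,-0.6,-35.6,0.006,0.007,0.007,110],[36.8,0.9,-0.0,0.0,0.0,-0.126,110],[36.3,5.5,-0.0,0.0,0.0,-0.126,110],[35.4,10.1,-0.0,0.0,0.0,-0.126,110]]
[[33.8,14.4,-0.0,0.0,0.0,-0.126,110],[31.7,18.6,-0.1,0.0,0.001,-0.126,110]]
```

Call:
{"name": "play_rows", "arguments": {
  "increments": [
    [0,0,-36,0.007,0.007,0,110],
    [3,0,-34,0.007,0.007,0,110],
    [37,1,0,0,0,-0.126,110],
    [36,5,0,0,0,-0.126,110],
    [35,10,0,0,0,-0.126,110]
  ]
}}

```text
clock: 15.0
tcp_pos: [0.5321, -0.0584, 0.1837]
orientation: [0.679, 3.053, 0.002]
contact_force: [-0.2, -0.2, -0.0]
grip_width: 0.0486
```

Call:
{"name": "play_rows", "arguments": {
  "increments": [
    [34,14,0,0,0,-0.126,110],
    [28,16,0,0,0,-0.12,110],
    [0,0,0,0,0,0,110]
  ]
}}

```text
clock: 15.3
tcp_pos: [0.4831, -0.0022, 0.1872]
orientation: [0.26, 3.111, 0.01]
contact_force: [0.2, -0.2, -0.3]
grip_width: 0.0486
```

```bash
python3 -c "
from h import *
st()
a=np.pi/2+PHI
plan([(cw(-.065,.065,.155),a-.13)],110)"
```

```text
t15.30 tcp [ 0.4831 -0.0022  0.1872] case [-0.0602  0.0585] yaw 1.404 (case 1.491) F [ 0.2 -0.2 -0.3] M [-0.04 -0.02  0.01] w 0.0486 j7 1.43
[[5.9,5.8,32.2,0.008,0.018,0.05,110]]
```

Call:
{"name": "play_rows", "arguments": {
  "increments": [
    [6,6,26,0.008,0.018,0.05,110],
    [0,0,0,0,0,0,110]
  ]
}}

```text
clock: 15.5
tcp_pos: [0.4808, 0.0057, 0.1641]
orientation: [0.336, 3.117, 0.007]
contact_force: [-0.4, 0.2, 0.8]
grip_width: 0.0486
```

```bash
python3 -c "
from h import *
st()
a=np.pi/2+PHI
plan([(cw(-.065,.065,.094),a-.13)],110)"
```

```text
t15.50 tcp [0.4808 0.0057 0.1641] case [-0.0632  0.0661] yaw 1.356 (case 1.443) F [-0.4  0.2  0.8] M [-0.    0.03 -0.03] w 0.0486 j7 1.40
[[1.1,-0.9,35.1,0.003,0.003,0.001,110],[0.9,-0.7,35.0,0.002,0.003,0.001,110]]
```

Call:
{"name": "play_rows", "arguments": {
  "increments": [
    [1,-1,36,0.003,0.003,0,110],
    [1,-1,36,0.003,0.003,0,110],
    [0,0,0,0,0,0,110]
  ]
}}

```text
clock: 15.8
tcp_pos: [0.4856, 0.0025, 0.0957]
orientation: [0.332, 3.112, 0.003]
contact_force: [-0.1, -0.5, -0.1]
grip_width: 0.0487
```

Call:
{"name": "play_rows", "arguments": {
  "increments": [
    [0,0,0,0,0,0,255],
    [0,0,0,0,0,0,255],
    [0,0,0,0,0,0,255],
    [0,0,0,0,0,0,255]
  ]
}}

```text
clock: 16.2
tcp_pos: [0.4889, 0.0019, 0.1006]
orientation: [0.333, 3.107, 0.007]
contact_force: [0.8, -1.8, -13.5]
grip_width: 0.0129
```

```bash
python3 -c "
from h import *
st()
"
```

```text
t16.20 tcp [0.4889 0.0019 0.1006] case [-0.0548  0.063 ] yaw 1.357 (case 1.444) F [  0.8  -1.8 -13.5] M [-0.32 -0.29 -0.13] w 0.0129 j7 1.49
```

Call:
{"name": "play_rows", "arguments": {
  "increments": [
    [1,-1.5,0,0,0,0.12,255],
    [1,-1.5,0,0,0,0.15,255],
    [1,-1.5,0,0,0,0.15,255],
    [1,-1.5,0,0,0,0.15,255],
    [0,-1.5,0,0,0,0.14,255]
  ]
}}

```text
clock: 16.7
tcp_pos: [0.4854, -0.0039, 0.1026]
orientation: [1.404, 2.784, 0.02]
contact_force: [3.2, 2.1, -13.2]
grip_width: 0.013
```

Call:
{"name": "play_rows", "arguments": {
  "increments": [
    [0,0,0,0,0,0.02,255],
    [0,0,0,0,0,0,110],
    [0,0,0,0,0,0,110],
    [0,0,-35,0,0,0,110],
    [0,0,-35,0,0,0,110]
  ]
}}

```text
clock: 17.2
tcp_pos: [0.4824, -0.0047, 0.1737]
orientation: [1.422, 2.777, 0.014]
contact_force: [0.9, 0.2, 0.4]
grip_width: 0.0486
```

```bash
python3 -c "
from h import *
st()
a=np.pi/2+PHI
bars(cloud(grab_frame('top')));bars(cloud(grab_frame('side')))
plan([(cw(-.065,-.065,.165),a-.77),],110)
f=grab_frame('top');c=cv2.resize(f['color'][140:290,260:460],None,fx=4,fy=4);cv2.imwrite('pics/top7.png',c)"
```

```text
t17.20 tcp [ 0.4824 -0.0047  0.1737] case [-0.0607  0.0559] yaw 0.625 (case 0.712) F [0.9 0.2 0.4] M [ 0.05 -0.04  0.04] w 0.0486 j7 0.77
bar case centre (63.7,64.4) mean (62.8,64.5) size 14x64 cw angle 0.912 n154 z0.129
bar case centre (63.3,-65.2) mean (62.6,-64.6) size 14x63 cw angle 0.734 n147 z0.126
bar case centre (-66.0,-65.4) mean (-66.0,-64.5) size 15x63 cw angle 0.788 n156 z0.126
bar case centre (-62.2,63.3) mean (-59.8,60.4) size 12x68 cw angle 0.882 n101 z0.128
bar case centre (67.6,62.9) mean (70.2,59.5) size 13x62 cw angle 0.888 n95 z0.128
bar case centre (-63.4,-65.9) mean (-61.2,-68.1) size 14x64 cw angle 0.778 n104 z0.125
bar case centre (66.0,-66.2) mean (67.5,-67.9) size 13x68 cw angle 0.741 n113 z0.125
[[-29.0,-28.4,3.6,0.009,0.006,-0.03,110],[-28.2,-29.2,3.8,0.008,0.006,-0.03,110],[-27.3,-30.1,3.8,0.009,0.006,-0.029,110]]
```

View pics/top7.png

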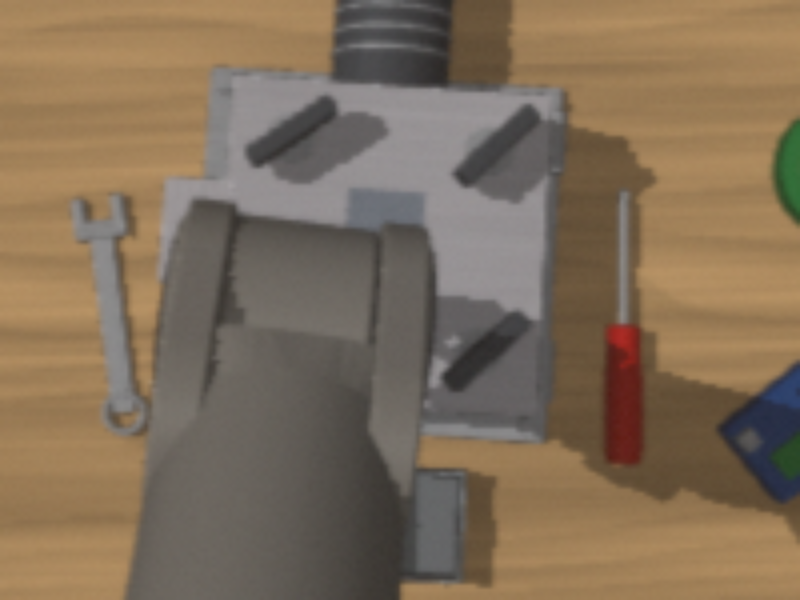

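```bash
cat >> h.py <<'E'
def cover():
    for n in ("top","side"):
        P=cloud(grab_frame(n))
        c,s=np.cos(PHI),np.sin(PHI); q=P[...,:2]-C; X=c*q[...,0]+s*q[...,1];Y=-s*q[...,0]+c*q[...,1];Z=P[...,2]
        m=(abs(X)<.095)&(abs(Y)<.095)&(abs(Z-.085)<.01)
        A=np.c_[X[m],Y[m],np.ones(m.sum())];k=np.linalg.lstsq(A,Z[m],rcond=None)[0]
        t=(abs(X)<.03)&(Y>.12)&(Y<.14)&(Z>.06)&(Z<.11)
        print(n,"cover slope x %.4f y %.4f z0 %.4f n%d; tab z %.4f n%d"%(*k,m.sum(),np.median(Z[t]) if t.any() else np.nan,t.sum()))
E
python3 - <<'E'
from h import *
cover()
P=np.load("top4.npy")
c,s=np.cos(PHI),np.sin(PHI); q=P[...,:2]-C; X=c*q[...,0]+s*q[...,1];Y=-s*q[...,0]+c*q[...,1];Z=P[...,2]
m=(abs(X)<.095)&(abs(Y)<.095)&(abs(Z-.085)<.01)
A=np.c_[X[m],Y[m],np.ones(m.sum())];print("before",np.linalg.lstsq(A,Z[m],rcond=None)[0]); t=(abs(X)<.03)&(Y>.12)&(Y<.14)&(Z>.06)&(Z<.11);print(np.median(Z[t]))
st()
plan([(cw(0,.125,.16),PHI),(cw(0,.125,.09),PHI)],255)
E
```

```text
top cover slope x -0.0031 y 0.0258 z0 0.0867 n2858; tab z 0.0898 n66
side cover slope x -0.0015 y 0.0257 z0 0.0856 n3228; tab z 0.0888 n103
before [-0.00110845 -0.00054436  0.08391271]
0.08328388342203319
t17.45 tcp [ 0.4826 -0.0039  0.1727] case [-0.0606  0.0568] yaw 0.624 (case 0.711) F [-0.6  0.1 -0.3] M [0.07 0.06 0.07] w 0.0486 j7 0.77
[[2.5,18.0,2.9,0.005,0.001,0.142,255],[5.0,17.5,2.8,0.005,0.001,0.142,255],[7.4,16.7,2.7,0.005,0.002,0.142,255],[9.7,15.5,2.6,0.005,0.001,0.143,255],[11.8,13.9,2.6,0.004,0.002,0.142,255]]
[[-0.0,-0.0,35.0,0.0,-0.0,0.0,255],[-0.1,-0.0,35.0,0.0,-0.0,0.0,255]]
```

```bash
python3 - <<'E'
from h import *
plan([(cw(0,.13,.165),PHI+.711),(cw(0,.13,.097),PHI+.711)],255)
E
```

```text
[[5.3,31.2,3.1,0.007,0.005,0.0,255],[5.4,31.2,2.9,0.007,0.005,0.0,255],[5.3,31.2,2.8,0.006,0.004,0.0,255],[0.0,-0.0,34.0,0.0,0.0,0.0,255],[0.0,-0.0,34.0,0.0,0.0,0.0,255]]
```

Call:
{"name": "play_rows", "arguments": {
  "increments": [
    [5,31,3,0.007,0.005,0,255],
    [5,31,3,0.007,0.005,0,255],
    [5,29,3,0.007,0.005,0,255],
    [0,0,30,0,0,0,255],
    [0,0,30,0,0,0,255]
  ]
}}

```text
clock: 17.95
tcp_pos: [0.5493, 0.0638, 0.1007]
orientation: [-1.426, -2.794, -0.001]
contact_force: [-0.4, 0.4, -0.5]
grip_width: -0.0001
```

```bash
python3 - <<'E'
from h import *
st()
E
```

```text
t17.95 tcp [0.5493 0.0638 0.1007] case [0.   0.13] yaw 0.627 (case 0.714) F [-0.4  0.4 -0.5] M [ 0.    0.01 -0.  ] w -0.0001 j7 0.81
```

Call:
{"name": "play_rows", "arguments": {
  "increments": [
    [0,0,10,0,0,0,255],
    [0,0,5,0,0,0,255],
    [0,0,3,0,0,0,255]
  ]
}}

```text
clock: 18.25
tcp_pos: [0.5473, 0.0639, 0.0825]
orientation: [-1.421, -2.786, 0.001]
contact_force: [-19.8, 2.7, 63.8]
grip_width: 0.0
```

Call:
{"name": "play_rows", "arguments": {
  "increments": [
    [0,0,2,0,0,0,255]
  ]
}}

```text
clock: 18.35
tcp_pos: [0.5471, 0.0638, 0.0831]
orientation: [-1.422, -2.784, -0.002]
contact_force: [-5.7, 0.6, 12.0]
grip_width: 0.0
```

Call:
{"name": "play_rows", "arguments": {
  "increments": [
    [0,0,-40,0,0,0,110],
    [0,0,-40,0,0,0,110]
  ]
}}

```text
clock: 18.55
tcp_pos: [0.5446, 0.0618, 0.1623]
orientation: [-1.42, -2.777, 0.007]
contact_force: [0.4, 0.6, -0.2]
grip_width: 0.0283
```

```bash
python3 - <<'E'
from h import *
st();cover()
plan([(cw(-.065,-.065,.165),PHI+np.pi/2-.78)],110)
E
```

```text
t18.55 tcp [0.5446 0.0618 0.1623] case [-0.0045  0.1276] yaw 0.626 (case 0.713) F [ 0.4  0.6 -0.2] M [-0.01 -0.1   0.05] w 0.0283 j7 0.75
top cover slope x -0.0012 y 0.0006 z0 0.0839 n4623; tab z nan n0
side cover slope x -0.0005 y 0.0009 z0 0.0829 n3178; tab z 0.0832 n103
[[-20.9,-34.9,0.1,-0.001,-0.003,-0.016,110],[-20.3,-35.3,0.1,-0.001,-0.003,-0.016,110],[-19.7,-35.6,0.1,-0.001,-0.003,-0.015,110],[-19.2,-35.9,0.1,-0.001,-0.003,-0.016,110],[-18.6,-36.2,0.2,-0.001,-0.004,-0.015,110]]
```

Cover is flat again. Pass 2, bolt 1.

Call:
{"name": "play_rows", "arguments": {
  "increments": [
    [-21,-35,-2,0,0,-0.016,110],
    [-20,-35,-2,0,0,-0.016,110],
    [-20,-36,0,0,0,-0.016,110],
    [-19,-35,0,0,0,-0.016,110],
    [-17,-32,0,0,0,-0.015,110]
  ]
}}

```text
clock: 19.15
tcp_pos: [0.4707, -0.1214, 0.1707]
orientation: [-1.292, -2.849, -0.012]
contact_force: [1.2, -0.5, 0.2]
grip_width: 0.0485
```

Call:
{"name": "play_rows", "arguments": {
  "increments": [
    [0,0,0,0,0,0,110]
  ]
}}

```text
clock: 19.25
tcp_pos: [0.4677, -0.1266, 0.171]
orientation: [-1.303, -2.843, -0.01]
contact_force: [-0.1, 0.8, -0.5]
grip_width: 0.0482
```

```bash
python3 - <<'E'
from h import *
st()
plan([(cw(-.065,-.065,.155),PHI+np.pi/2-.78)],110)
E
```

```text
t19.25 tcp [ 0.4677 -0.1266  0.171 ] case [-0.0647 -0.0668] yaw 0.711 (case 0.798) F [-0.1  0.8 -0.5] M [ 0.02  0.01 -0.07] w 0.0482 j7 1.15
[[1.2,1.1,16.0,0.0,-0.015,0.008,110]]
```

Call:
{"name": "play_rows", "arguments": {
  "increments": [
    [1,1,27,0,-0.01,0.008,110],
    [1,-1,26,0,0,0,110],
    [1,-1,26,0,0,0,110],
    [0,0,0,0,0,0,110]
  ]
}}

```text
clock: 19.65
tcp_pos: [0.4643, -0.1255, 0.0908]
orientation: [-1.326, -2.845, -0.008]
contact_force: [-0.7, -0.1, 0.4]
grip_width: 0.0482
```

```bash
python3 - <<'E'
from h import *
st()
plan([(cw(-.065,-.065,.094),PHI+np.pi/2-.78)],110)
E
```

```text
t19.65 tcp [ 0.4643 -0.1255  0.0908] case [-0.0683 -0.066 ] yaw 0.698 (case 0.785) F [-0.7 -0.1  0.4] M [-0.04  0.1  -0.  ] w 0.0482 j7 1.26
[[-1.6,3.0,-3.2,0.004,-0.005,-0.005,110]]
```

Call:
{"name": "play_rows", "arguments": {
  "increments": [
    [-1,3,0,0,0,0,150],
    [0,0,0.5,0,0,0,255],
    [0,0,0.5,0,0,0,255],
    [0,0,1,0,0,0,255],
    [0,0,1,0,0,0,255]
  ]
}}

```text
clock: 20.15
tcp_pos: [0.4681, -0.1246, 0.0918]
orientation: [-1.326, -2.846, -0.011]
contact_force: [-4.3, 1.0, 10.4]
grip_width: 0.0134
```

```bash
python3 - <<'E'
from h import *
st()
E
```

```text
t20.15 tcp [ 0.4681 -0.1246  0.0918] case [-0.0645 -0.0647] yaw 0.699 (case 0.786) F [-4.3  1.  10.4] M [0.   1.03 0.02] w 0.0134 j7 1.26
```

Call:
{"name": "play_rows", "arguments": {
  "increments": [
    [0,0,0.5,0,0,0.13,255],
    [0,0,0.5,0,0,0.15,255],
    [0,0,0.5,0,0,0.15,255],
    [0,0,0.5,0,0,0.15,255],
    [0,0,0.5,0,0,0.15,255]
  ]
}}

```text
clock: 20.65
tcp_pos: [0.4687, -0.1243, 0.0919]
orientation: [-2.26, -2.178, -0.015]
contact_force: [-2.1, -1.8, -2.3]
grip_width: 0.013
```

```bash
python3 - <<'E'
from h import *
st()
E
```

```text
t20.65 tcp [ 0.4687 -0.1243  0.0919] case [-0.0639 -0.0644] yaw -0.037 (case 0.050) F [-2.1 -1.8 -2.3] M [-0.4   0.33  0.14] w 0.0130 j7 0.69
```

Call:
{"name": "play_rows", "arguments": {
  "increments": [
    [0,0,1,0,0,0.06,255],
    [0,0,1,0,0,0.05,255],
    [0,0,1,0,0,0.05,255]
  ]
}}

```text
clock: 20.95
tcp_pos: [0.4689, -0.1243, 0.0918]
orientation: [-2.424, -1.992, -0.014]
contact_force: [-5.7, -0.6, 14.0]
grip_width: 0.0132
```

```bash
python3 - <<'E'
from h import *
st()
E
```

```text
t20.95 tcp [ 0.4689 -0.1243  0.0918] case [-0.0638 -0.0644] yaw -0.195 (case -0.108) F [-5.7 -0.6 14. ] M [-0.35  1.23  2.7 ] w 0.0132 j7 0.56
```

Call:
{"name": "play_rows", "arguments": {
  "increments": [
    [0,0,0,0,0,-0.03,110],
    [0,0,0,0,0,0,110],
    [0,0,0,0,0,0,110],
    [0,0,-36,0,0,0,110],
    [0,0,-36,0,0,0,110]
  ]
}}

```text
clock: 21.45
tcp_pos: [0.4677, -0.1237, 0.164]
orientation: [-2.39, -2.029, -0.01]
contact_force: [0.6, 0.2, 0.6]
grip_width: 0.0487
```

```bash
python3 - <<'E'
from h import *
st()
bars(cloud(grab_frame('side')))
plan([(cw(.065,.065,.165),PHI+np.pi/2-.91)],110)
E
```

```text
t21.45 tcp [ 0.4677 -0.1237  0.164 ] case [-0.065  -0.0639] yaw -0.163 (case -0.076) F [0.6 0.2 0.6] M [ 0.01 -0.05 -0.03] w 0.0487 j7 0.46
bar case centre (-63.3,64.7) mean (-61.5,62.6) size 12x66 cw angle 0.869 n94 z0.124
bar case centre (67.4,64.5) mean (68.3,63.3) size 12x65 cw angle 0.928 n101 z0.124
bar case centre (-62.6,-74.0) mean (-62.0,-76.4) size 46x15 cw angle 1.584 n85 z0.123
bar case centre (66.5,-65.5) mean (67.8,-67.0) size 14x64 cw angle 0.754 n111 z0.123
[[27.9,23.4,1.1,0.002,-0.002,-0.148,110],[24.1,27.2,1.0,0.002,-0.002,-0.147,110],[19.9,30.5,0.9,0.002,-0.001,-0.148,110],[15.1,33.1,0.9,0.001,-0.002,-0.147,110],[10.2,34.9,0.7,0.002,-0.001,-0.148,110]]
```

Bolt 1 measures 1.58. On to bolt 3.

Call:
{"name": "play_rows", "arguments": {
  "increments": [
    [28,23,-1,0,0,-0.147,110],
    [24,27,-1,0,0,-0.147,110],
    [20,30,0,0,0,-0.147,110],
    [15,33,0,0,0,-0.147,110],
    [7,29,0,0,0,-0.147,110]
  ]
}}

```text
clock: 22.0
tcp_pos: [0.6067, -0.0095, 0.1772]
orientation: [1.487, 2.761, 0.03]
contact_force: [0.5, -0.1, 0.1]
grip_width: 0.0487
```

Call:
{"name": "play_rows", "arguments": {
  "increments": [
    [0,0,0,0,0,0,110]
  ]
}}

```text
clock: 22.1
tcp_pos: [0.6099, -0.0052, 0.1773]
orientation: [1.474, 2.766, 0.035]
contact_force: [-1.2, 0.4, -0.1]
grip_width: 0.0488
```

```bash
python3 - <<'E'
from h import *
st()
plan([(cw(.065,.065,.145),PHI+np.pi/2-.91)],110)
E
```

```text
t22.10 tcp [ 0.6099 -0.0052  0.1773] case [0.0664 0.0666] yaw 0.592 (case 0.679) F [-1.2  0.4 -0.1] M [-0.01  0.02 -0.  ] w 0.0488 j7 0.90
[[-0.5,-2.8,32.2,0.023,-0.004,0.018,110]]
```

Call:
{"name": "play_rows", "arguments": {
  "increments": [
    [0,-2,29,0.02,0,0.018,110],
    [0.5,-1,28,0,0,0,110],
    [0.5,-1,25,0,0,0,110],
    [0,0,0,0,0,0,110]
  ]
}}

```text
clock: 22.5
tcp_pos: [0.6078, -0.0052, 0.0939]
orientation: [-1.508, -2.756, -0.011]
contact_force: [-0.3, -0.2, -0.4]
grip_width: 0.0483
```

```bash
python3 - <<'E'
from h import *
st()
plan([(cw(.065,.065,.092),PHI+np.pi/2-.91)],110)
E
```

```text
t22.50 tcp [ 0.6078 -0.0052  0.0939] case [0.0643 0.0663] yaw 0.570 (case 0.657) F [-0.3 -0.2 -0.4] M [ 0.03  0.06 -0.01] w 0.0483 j7 0.94
[[-1.5,-0.2,1.9,0.006,-0.004,-0.004,110]]
```

Call:
{"name": "play_rows", "arguments": {
  "increments": [
    [-1,0,2,0,0,0,150],
    [0,0,0.5,0,0,0,255],
    [0,0,1,0,0,0,255],
    [0,0,1,0,0,0,255],
    [0,0,1,0,0,0,255]
  ]
}}

```text
clock: 23.0
tcp_pos: [0.6096, -0.007, 0.0932]
orientation: [1.511, 2.752, 0.016]
contact_force: [-3.0, 0.4, 6.9]
grip_width: 0.0131
```

```bash
python3 - <<'E'
from h import *
st()
E
```

```text
t23.00 tcp [ 0.6096 -0.007   0.0932] case [0.0662 0.0647] yaw 0.567 (case 0.654) F [-3.   0.4  6.9] M [-0.1   1.05  0.03] w 0.0131 j7 0.94
```

Call:
{"name": "play_rows", "arguments": {
  "increments": [
    [0,0,0.8,0,0,0.13,255],
    [0,0,0.8,0,0,0.15,255],
    [0,0,0.8,0,0,0.15,255],
    [0,0,0.8,0,0,0.15,255],
    [0,0,0.8,0,0,0.06,255]
  ]
}}

```text
clock: 23.5
tcp_pos: [0.6098, -0.0069, 0.0932]
orientation: [-2.31, -2.125, -0.021]
contact_force: [-3.1, 0.1, 6.2]
grip_width: 0.0134
```

Call:
{"name": "play_rows", "arguments": {
  "increments": [
    [0,0,1,0,0,0.05,255],
    [0,0,1,0,0,0.05,255]
  ]
}}

```text
clock: 23.7
tcp_pos: [0.6099, -0.0069, 0.0932]
orientation: [-2.409, -2.012, -0.019]
contact_force: [-4.2, -0.9, 9.7]
grip_width: 0.0128
```

```bash
python3 - <<'E'
from h import *
st()
E
```

```text
t23.70 tcp [ 0.6099 -0.0069  0.0932] case [0.0665 0.0648] yaw -0.179 (case -0.092) F [-4.2 -0.9  9.7] M [-0.25  1.1   2.46] w 0.0128 j7 0.34
```

Stop reached (2.5 N m). Release, go to bolt 2.

Call:
{"name": "play_rows", "arguments": {
  "increments": [
    [0,0,0.5,0,0,-0.03,110],
    [0,0,0,0,0,0,110],
    [0,0,0,0,0,0,110],
    [0,0,-36,0,0,0,110],
    [0,0,-36,0,0,0,110]
  ]
}}

```text
clock: 24.2
tcp_pos: [0.6074, -0.0069, 0.163]
orientation: [-2.375, -2.048, -0.012]
contact_force: [0.3, 0.4, 1.0]
grip_width: 0.0485
```

```bash
python3 - <<'E'
from h import *
st()
bars(cloud(grab_frame('side')))
plan([(cw(.065,-.065,.165),PHI+np.pi/2-.745)],110)
E
```

```text
t24.20 tcp [ 0.6074 -0.0069  0.163 ] case [0.0641 0.0646] yaw -0.147 (case -0.060) F [0.3 0.4 1. ] M [-0.01  0.    0.01] w 0.0485 j7 0.30
bar case centre (-62.6,63.6) mean (-61.3,62.3) size 12x66 cw angle 0.872 n96 z0.123
bar case centre (66.7,60.8) mean (67.5,57.4) size 16x58 cw angle 1.546 n99 z0.123
bar case centre (-63.1,-65.5) mean (-62.0,-66.6) size 16x65 cw angle 1.576 n125 z0.123
bar case centre (66.9,-65.8) mean (68.4,-67.2) size 14x63 cw angle 0.743 n113 z0.124
[[-21.5,1.0,0.4,0.002,-0.001,-0.148,110],[-21.4,-2.2,0.4,0.002,-0.001,-0.148,110],[-20.9,-5.3,0.4,0.002,-0.001,-0.148,110],[-19.8,-8.4,0.4,0.002,-0.001,-0.148,110],[-18.4,-11.2,0.5,0.002,-0.001,-0.147,110]]
[[-16.5,-13.7,0.5,0.002,-0.002,-0.148,110]]
```

Call:
{"name": "play_rows", "arguments": {
  "increments": [
    [-21,1,0,0,0,-0.147,110],
    [-21,-2,0,0,0,-0.147,110],
    [-21,-5,0,0,0,-0.147,110],
    [-20,-8,0,0,0,-0.147,110],
    [-18,-11,0,0,0,-0.147,110]
  ]
}}

```text
clock: 24.75
tcp_pos: [0.6044, -0.1114, 0.1697]
orientation: [1.454, 2.774, 0.03]
contact_force: [0.6, 0.8, -0.5]
grip_width: 0.0483
```

Call:
{"name": "play_rows", "arguments": {
  "increments": [
    [-12,-10,0,0,0,-0.13,110],
    [0,0,0,0,0,0,110]
  ]
}}

```text
clock: 24.95
tcp_pos: [0.6025, -0.1317, 0.1702]
orientation: [1.267, 2.86, 0.029]
contact_force: [-0.2, 0.6, -0.9]
grip_width: 0.0481
```

```bash
python3 - <<'E'
from h import *
st()
plan([(cw(.065,-.065,.145),PHI+np.pi/2-.745)],110)
E
```

```text
t24.95 tcp [ 0.6025 -0.1317  0.1702] case [ 0.07   -0.0602] yaw 0.737 (case 0.824) F [-0.2  0.6 -0.9] M [-0.02 -0.    0.02] w 0.0481 j7 1.24
[[0.5,-7.5,25.0,0.022,0.005,-0.002,110]]
```

Call:
{"name": "play_rows", "arguments": {
  "increments": [
    [0,-7,22,0.02,0.005,0,110],
    [0.5,-1,27,0,0,0,110],
    [0.5,-1,25,0,0,0,110],
    [0,0,0,0,0,0,110]
  ]
}}

```text
clock: 25.35
tcp_pos: [0.5979, -0.1335, 0.0947]
orientation: [1.292, 2.86, 0.01]
contact_force: [-0.8, -0.7, -0.8]
grip_width: 0.0487
```

```bash
python3 - <<'E'
from h import *
st()
plan([(cw(.065,-.065,.092),PHI+np.pi/2-.745)],110)
E
```

```text
t25.35 tcp [ 0.5979 -0.1335  0.0947] case [ 0.0656 -0.0623] yaw 0.722 (case 0.809) F [-0.8 -0.7 -0.8] M [ 0.02  0.05 -0.  ] w 0.0487 j7 1.28
[[-1.4,-2.3,2.7,0.007,0.0,-0.016,110]]
```

Call:
{"name": "play_rows", "arguments": {
  "increments": [
    [-1,-2,3,0,0,-0.016,150],
    [0,0,0.5,0,0,0,255],
    [0,0,1,0,0,0,255],
    [0,0,1,0,0,0,255],
    [0,0,1,0,0,0,255]
  ]
}}

```text
clock: 25.85
tcp_pos: [0.5971, -0.1355, 0.0923]
orientation: [1.274, 2.868, 0.011]
contact_force: [-3.1, 1.9, 4.8]
grip_width: 0.0129
```

```bash
python3 - <<'E'
from h import *
st()
E
```

```text
t25.85 tcp [ 0.5971 -0.1355  0.0923] case [ 0.065  -0.0644] yaw 0.735 (case 0.822) F [-3.1  1.9  4.8] M [-0.02  0.84 -0.  ] w 0.0129 j7 1.30
```

Call:
{"name": "play_rows", "arguments": {
  "increments": [
    [0,0,0.8,0,0,0.13,255],
    [0,0,0.8,0,0,0.15,255],
    [0,0,0.8,0,0,0.15,255],
    [0,0,0.8,0,0,0.15,255],
    [0,0,0.8,0,0,0.15,255]
  ]
}}

```text
clock: 26.35
tcp_pos: [0.5983, -0.1351, 0.0924]
orientation: [2.221, 2.22, 0.018]
contact_force: [-3.1, -0.1, 1.8]
grip_width: 0.0131
```

Call:
{"name": "play_rows", "arguments": {
  "increments": [
    [0,0,1,0,0,0.08,255],
    [0,0,1,0,0,0.06,255],
    [0,0,1,0,0,0.04,255]
  ]
}}

```text
clock: 26.65
tcp_pos: [0.5985, -0.1352, 0.0924]
orientation: [2.412, 2.01, 0.016]
contact_force: [-6.1, -0.0, 8.6]
grip_width: 0.0132
```

```bash
python3 - <<'E'
from h import *
st()
E
```

```text
t26.65 tcp [ 0.5985 -0.1352  0.0924] case [ 0.0663 -0.064 ] yaw -0.181 (case -0.094) F [-6.1 -0.   8.6] M [-0.26  1.31  2.49] w 0.0132 j7 0.56
```

Call:
{"name": "play_rows", "arguments": {
  "increments": [
    [0,0,0.5,0,0,-0.03,110],
    [0,0,0,0,0,0,110],
    [0,0,0,0,0,0,110],
    [0,0,-36,0,0,0,110],
    [0,0,-36,0,0,0,110]
  ]
}}

```text
clock: 27.15
tcp_pos: [0.5976, -0.1334, 0.1626]
orientation: [-2.379, -2.049, -0.013]
contact_force: [1.5, -0.7, 0.8]
grip_width: 0.0485
```

```bash
python3 - <<'E'
from h import *
st()
bars(cloud(grab_frame('side')))
plan([(cw(-.065,.065,.165),PHI+np.pi/2-.87)],110)
E
```

```text
t27.15 tcp [ 0.5976 -0.1334  0.1626] case [ 0.0652 -0.0622] yaw -0.149 (case -0.062) F [ 1.5 -0.7  0.8] M [-0.08 -0.   -0.02] w 0.0485 j7 0.52
bar case centre (66.3,64.7) mean (67.8,62.1) size 16x65 cw angle 1.577 n115 z0.123
bar case centre (-63.2,-64.4) mean (-62.2,-66.5) size 65x15 cw angle 1.584 n122 z0.123
bar case centre (66.3,-68.7) mean (67.1,-72.2) size 15x58 cw angle 1.523 n99 z0.123
[[20.0,-23.5,0.4,0.002,-0.0,-0.127,110],[22.8,-20.7,0.5,0.002,-0.001,-0.127,110],[25.2,-17.7,0.5,0.002,-0.0,-0.127,110],[27.2,-14.4,0.5,0.003,-0.0,-0.127,110],[28.9,-10.8,0.5,0.002,-0.001,-0.128,110]]
[[30.0,-7.0,0.5,0.003,-0.0,-0.127,110]]
```

Call:
{"name": "play_rows", "arguments": {
  "increments": [
    [20,-23,-1,0,0,-0.127,110],
    [23,-21,-1,0,0,-0.127,110],
    [25,-18,0,0,0,-0.127,110],
    [27,-14,0,0,0,-0.127,110],
    [29,-11,0,0,0,-0.127,110]
  ]
}}

```text
clock: 27.7
tcp_pos: [0.5012, -0.0195, 0.1723]
orientation: [1.589, 2.687, 0.024]
contact_force: [0.6, 0.3, 0.9]
grip_width: 0.0487
```

Call:
{"name": "play_rows", "arguments": {
  "increments": [
    [24,-6,0,0,0,-0.12,110],
    [0,0,0,0,0,0,110]
  ]
}}

```text
clock: 27.9
tcp_pos: [0.4816, 0.003, 0.1716]
orientation: [1.409, 2.787, 0.028]
contact_force: [-0.1, 0.2, -0.5]
grip_width: 0.0486
```

```bash
python3 - <<'E'
from h import *
st()
plan([(cw(-.065,.065,.145),PHI+np.pi/2-.87)],110)
E
```

```text
t27.90 tcp [0.4816 0.003  0.1716] case [-0.0622  0.0636] yaw 0.635 (case 0.722) F [-0.1  0.2 -0.5] M [-0.03  0.04 -0.03] w 0.0486 j7 0.85
[[3.2,-1.8,26.6,0.024,0.008,0.021,110]]
```

Call:
{"name": "play_rows", "arguments": {
  "increments": [
    [3,-2,24,0.02,0.005,0.02,110],
    [0.5,-1,27,0,0,0,110],
    [0.5,-1,26,0,0,0,110],
    [0,0,0,0,0,0,110]
  ]
}}

```text
clock: 28.3
tcp_pos: [0.4813, 0.0053, 0.0943]
orientation: [1.448, 2.776, 0.015]
contact_force: [-0.5, -0.2, -0.4]
grip_width: 0.0489
```

```bash
python3 - <<'E'
from h import *
st()
plan([(cw(-.065,.065,.092),PHI+np.pi/2-.87)],110)
E
```

```text
t28.30 tcp [0.4813 0.0053 0.0943] case [-0.0627  0.0658] yaw 0.610 (case 0.697) F [-0.5 -0.2 -0.4] M [-0.    0.09  0.03] w 0.0489 j7 0.97
[[0.9,-2.3,2.3,0.013,0.005,-0.004,110]]
```

Call:
{"name": "play_rows", "arguments": {
  "increments": [
    [1,-2,3,0.005,0,0,150],
    [0,0,0.5,0,0,0,255],
    [0,0,1,0,0,0,255],
    [0,0,1,0,0,0,255],
    [0,0,1,0,0,0,255]
  ]
}}

```text
clock: 28.8
tcp_pos: [0.4809, 0.0034, 0.0921]
orientation: [1.454, 2.775, 0.012]
contact_force: [-2.6, -0.4, 4.9]
grip_width: 0.0133
```

```bash
python3 - <<'E'
from h import *
st()
E
```

```text
t28.80 tcp [0.4809 0.0034 0.0921] case [-0.0629  0.0639] yaw 0.606 (case 0.693) F [-2.6 -0.4  4.9] M [-0.28  0.8   0.05] w 0.0133 j7 0.97
```

Call:
{"name": "play_rows", "arguments": {
  "increments": [
    [0,0,0.8,0,0,0.13,255],
    [0,0,0.8,0,0,0.15,255],
    [0,0,0.8,0,0,0.15,255],
    [0,0,0.8,0,0,0.15,255],
    [0,0,0.8,0,0,0.09,255]
  ]
}}

```text
clock: 29.3
tcp_pos: [0.4803, 0.0033, 0.0921]
orientation: [2.3, 2.135, 0.02]
contact_force: [-1.4, 0.2, 1.7]
grip_width: 0.0129
```

Call:
{"name": "play_rows", "arguments": {
  "increments": [
    [0,0,1,0,0,0.06,255],
    [0,0,1,0,0,0.05,255]
  ]
}}

```text
clock: 29.5
tcp_pos: [0.4804, 0.0033, 0.0921]
orientation: [2.412, 2.009, 0.02]
contact_force: [-4.1, -1.0, 9.2]
grip_width: 0.013
```

```bash
python3 - <<'E'
from h import *
st()
E
```

```text
t29.50 tcp [0.4804 0.0033 0.0921] case [-0.0634  0.0637] yaw -0.182 (case -0.095) F [-4.1 -1.   9.2] M [-0.71  1.06  2.43] w 0.0130 j7 0.37
```

Call:
{"name": "play_rows", "arguments": {
  "increments": [
    [0,0,0.5,0,0,-0.03,110],
    [0,0,0,0,0,0,110],
    [0,0,0,0,0,0,110],
    [0,0,-36,0,0,0,110],
    [0,0,-36,0,0,0,110]
  ]
}}

```text
clock: 30.0
tcp_pos: [0.4788, 0.0034, 0.1648]
orientation: [2.381, 2.048, 0.017]
contact_force: [1.7, 0.9, -0.2]
grip_width: 0.0482
```

Call:
{"name": "play_rows", "arguments": {
  "increments": [
    [25,10,-35,0,0,0,110],
    [45,10,-20,0,0,0,110],
    [45,10,0,0,0,0,110],
    [45,10,0,0,0,0,110],
    [0,0,0,0,0,0,110]
  ]
}}

```text
clock: 30.5
tcp_pos: [0.5474, 0.161, 0.2311]
orientation: [2.386, 2.043, 0.04]
contact_force: [-0.4, 0.3, -1.0]
grip_width: 0.0483
```

```bash
python3 - <<'E'
from h import *
st()
cover()
bars(cloud(grab_frame('top')));bars(cloud(grab_frame('side')))
f=grab_frame('top');cv2.imwrite('pics/top9.png',f['color'])
E
```

```text
t30.50 tcp [0.5474 0.161  0.2311] case [-0.0103  0.2267] yaw -0.154 (case -0.067) F [-0.4  0.3 -1. ] M [-0.1   0.02  0.05] w 0.0483 j7 -0.01
top cover slope x -0.0014 y 0.0005 z0 0.0840 n4720; tab z 0.0834 n173
side cover slope x -0.0010 y 0.0001 z0 0.0830 n3048; tab z 0.0829 n107
bar case centre (63.8,65.0) mean (63.2,64.8) size 61x14 cw angle 1.582 n155 z0.125
bar case centre (63.7,-64.5) mean (62.8,-64.3) size 63x14 cw angle 1.581 n158 z0.125
bar case centre (-65.7,65.5) mean (-65.8,65.2) size 63x14 cw angle 1.578 n144 z0.125
bar case centre (-66.1,-63.7) mean (-66.0,-62.9) size 62x14 cw angle 1.574 n145 z0.125
bar case centre (-62.5,63.4) mean (-61.5,63.1) size 66x14 cw angle 1.591 n108 z0.124
bar case centre (66.9,64.2) mean (67.9,62.3) size 66x16 cw angle 1.590 n114 z0.123
bar case centre (-62.1,-65.1) mean (-62.0,-65.8) size 63x17 cw angle 1.589 n123 z0.123
bar case centre (66.7,-66.2) mean (67.7,-67.6) size 62x15 cw angle 1.562 n129 z0.124
```

View pics/top9.png

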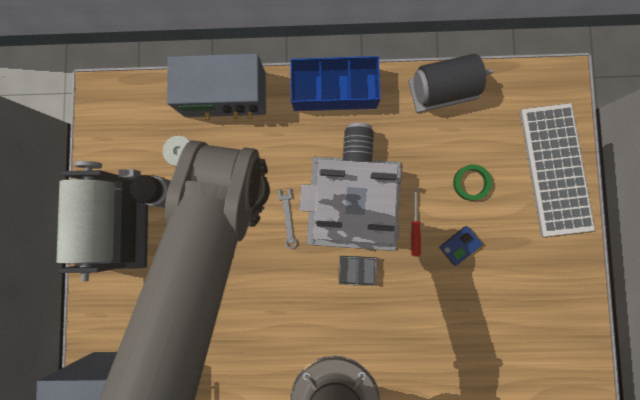

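```bash
python3 -c "
from bench import r
print(r.hand_in())"
```

```text
the job is handed in; nothing more can be done
None
```

The cover is fully shut and all four bolts are at their stops. I handed the job in after about 31 s, with the arm clear of everything.

**How it was done:** I pushed the cover shut by its tab, then gripped and turned the bolts clockwise in the order 1, 3, 2, 4 in both passes. Pass one turned each bolt by about 0.72–0.78 rad. Pass two took each bolt to its stop, where the turning torque at the wrist rose to about 2.5 N m.

**One thing went wrong and was mended:** gripping the bolts in pass one pulled the cover up by about 0.026 rad. I pressed it flat again before pass two and pushed down slightly while gripping the bolts after that. This means pass one did not end with the cover perfectly flat.

**Last checks:**
- **Cover:** its slope in both cameras is within 0.0015 rad, and the tab is at 83 mm as it should be.
- **Bolts:** the bars measure 1.56–1.59 rad, against a stop at 1.571. The side and top cameras differ by up to about 0.02 rad.
- **Other things on the table:** from the last top picture, nothing in view has moved; the arm hid the meter, so I could not check it.
- **Forces:** pressing the tab with the closed fingertips peaked at about 64 N in the cover direction, below the 120 N wrist limit. The 40 N limit is for the arm and gripper body, and I saw no sign that either touched anything.

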